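# Set the rod-weighing rig one size longer and lay the bare connecting rod on it

### The job

Set the rod-weighing rig for the bare connecting rod (the one without a piston): squeeze in the red sprung button, slide the yellow sleeve away from the scale pan and let the button pop out again through the next hole. Then pick up the bare rod, lay it gently and level on the rig with its big end on the bar of the scale pan, inside the fence, and its small end on the bar of the rest on the sleeve, between the cheeks, and let go. Leave the other parts on the bench where they are.

Things in the scene. Friction and masses are not known exactly. Their poses are not given: they have to be found in the camera images.
- rig: Rod-weighing rig, fixed; grey base plate 120 x 365 x 10 mm. Origin: underside, on the rail's centre line (plate x = -60 to 60, y = -170 to 195 mm); y runs along the rail from the scale to the far end; z up. White balance 58 mm high at y = -161 to -49 mm, control front to x = -79 mm. Bracket 70 mm high at y = 176 to 192 mm holds a fixed 24.5 mm square inner tube that the yellow sleeve slides on.
- sleeve (a joint): Slide of the yellow sleeve in m along the rig's +y (away from the pan): 0 = button in the first hole (rest 125 mm from the pan bar), 0.030 = next hole (155 mm, fits this rod), 0.060 = third. Square tube 30 x 30 mm, axis 48 mm above the bench, 23 mm clear of the base plate, at first at rig y = -2 to 110 mm. Locked while the button is out (0.75 mm play); otherwise moves at 2 N.
- snap (a joint): Inward travel of the sprung button in m: 0 out, 0.005 flush with the sleeve, 0.007 under its wall (2 mm). Spring 3 to 4.5 N. It sits on the fixed inner tube and stays put. Pinch the sleeve across its width over the button, so that a finger presses it flush, and slide: some 8 to 16 N ducks the button under the wall; it pops out at the next hole and stops the sleeve.
- snap_tip (a point): Tip of the round-nosed red button, 9 mm in diameter, standing 5 mm out of the sleeve's +x side at mid height, 48 mm above the bench, at rig y = 95 mm; axes as the rig's. The tube axis lies 20 mm from the tip towards the rig's -x. The next 10.5 mm hole in the sleeve lies 30 mm nearer the pan.
- pan: Scale pan, steel disc of 100 mm diameter. Origin: centre of its top, 72 mm above the bench, at rig (0, -105 mm); axes as the rig's. Sinks under 1 mm when loaded. Delicate: do not press or drop things on it. At its edge away from the sleeve stands a low three-piece fence, 22 mm high, inner face 39 to 43 mm from the pan's centre (leaning outward).
- pan_bar (a point): Middle of the top edge of the cross bar on the pan (80 mm long across the rig, 6 mm wide), 82 mm above the bench; the middle of the rod's big end belongs over it.
- rest_bar (a point): Middle of the top of the bar (34 x 6 mm) of the aluminium small-end rest on the sleeve, 82 mm above the bench; axes as the rig's. The middle of the rod's small end belongs over it. Two cheeks 39 mm apart at the bar and an end stop 19 mm beyond the bar (away from the pan), all flared outward, tops about 10 mm above the bar.
- rod: Bare steel connecting rod, flat, 0.5 to 0.7 kg. Origin: big-end centre, underside; x along the rod to the small end, z up. Big end: 72 mm ring, 54 mm bore, 24 mm thick, bolt shoulders to y = +-41 mm, bolts to x = -33 mm. Small end: 33 mm ring, 22 mm bore, 24 mm thick, at x = 155 mm. H-beam 16 mm thick, 4 mm clear of the bench, 28 mm wide at x = 45 mm tapering to 22 mm at 140 mm.
- rod_big (a point): Centre of the big end on the rod's underside (same point as rod); axes as the rod's.
- rod_small (a point): Centre of the small end on the rod's underside, 155 mm from the big end; axes as the rod's.
- rod_grip (a point): Good place to grip the H-beam across its width (about 27 mm), near the centre of mass: 62 mm from the big end's centre, 12 mm above the underside; axes as the rod's.
- piston_a: Bystander: piston and rod assembled (aluminium piston of 86 mm diameter, 270 mm long overall). Origin: under its big end.
- piston_b: Bystander: the same, a second one.
- master_ring: Bystander: dark master ring, 92 mm diameter, 28 mm high. Origin: underside centre.
- setting_ring: Bystander: bright setting ring, 66 mm diameter, 20 mm high. Origin: underside centre.
- wrist_pin: Bystander: wrist pin standing on end, 22 mm diameter, 58 mm high. Origin: underside centre.
- bearing_box: Bystander: cardboard bearing box 90 x 60 x 35 mm. Origin: underside centre.
- marker: Bystander: red and black marker, 120 mm long, lying. Origin: under its middle.

How it is judged (in metres and radians):
On the way:
1. the sleeve stands one hole farther out and the button has popped through that hole (value of joint sleeve between 0.028 and 0.032 m and value of joint snap below 0.0015 m), for 0.3 s.
At the end, for the whole second after the job is handed in: Sleeve locked one hole out (28 to 32 mm, button out within 1.5 mm); bare rod released, at rest and level (0.05 rad): big end bearing on the pan (over 1 N), small end on the bar of the rest (height within 3 mm), each end's centre within 8 mm of the middle of its bar (all of step 1 and contact force between rod and pan above 1 N and horizontal distance between rod_big and pan_bar below 0.008 m and horizontal distance between rod_small and rest_bar below 0.008 m and angle between rod's own z axis and vertical below 0.05 rad and linear speed of rod below 0.01 m/s and z of rod_small in the frame of rest_bar between -0.003 and 0.003 m); the robot touches nothing.
It fails at once if the rod was dropped onto the scale pan (faster than 0.25 m/s in the last 15 mm) or pressed on it (over 35 N) (contact force between rod and pan above 35 N or (horizontal distance between rod_big and pan_bar below 0.02 m and z of rod_big in the frame of pan_bar below 0.015 m and linear speed of rod above 0.25 m/s)).
It fails at once if another part on the bench was shifted by more than 25 mm or knocked over (distance of any of piston_a, piston_b, master_ring, setting_ring, wrist_pin, bearing_box, marker from where it was at the start of the episode above 0.025 m or angle between wrist_pin's own z axis and vertical above 0.5 rad).
It also fails if it takes over 54 s, if anything falls off the work surface, if the arm or the gripper's body presses on something with over 40 N, if the wrist force passes 120 N, or if a joint passes its speed limit or range.

### The arm

A 6-joint arm with a two-finger parallel gripper is mounted at the origin on the work surface. World frame = base frame: x ahead of the robot, y to its left, z up, the work surface at z = 0. Lengths are in mm, angles in degrees, forces in N, time in s.
With the tool pointing down it reaches from about 350 to 850 mm from the base axis. Payload 8.1 kg.
Tool frame: the origin (TCP) lies at the very end of the fingers, on their centre line; the grasp point (between the pads) lies 19 mm behind it; x points along the fingers, y is the direction in which the jaws open and shut, and the axes are right-handed (so a half turn about x gives the same grasp; the last joint's range is limited). The gripper opens to 85 mm and grips with 20 to 120 N. Pads are 22 mm wide; open, the fingers measure 114 mm over their backs; the gripper's body (76 mm by 85 mm) begins 54 mm behind the grasp point. The pads swing forward as they close: fully open they stand 13 mm farther back than shut.
Start: joints at [-78.575, 7.471, 85.268, -0, 87.261, -4.893], TCP at [168.599, -575.829, 209.792] pointing down, gripper open.
Joint ranges: [-169.43, 169.43], [-51.17, 129.36], [1.28, 143.12], [-76.62, 256.62], [0, 156.53], [-152.29, 152.29]. Speed limits (degrees/s): [136.94, 136.94, 159.86, 180, 180, 180].

### API

Orientations are given as [roll, pitch, yaw] about the fixed x, y, z axes, in that order (R = Rz(yaw) Ry(pitch) Rx(roll)).
In Python, from bench import sensors, snapshot, r gives the robot as it stands. The module is installed in compiled form; this text tells all that it offers.
- The arm moves only by the tool drive_tool, never from a script. Its argument "moves" is one flat list of numbers, 6 for each row, row after row: the shift along the tool's x, y, z in cm, then the turn, a rotation vector about the tool's x, y, z in degrees. In form: [tx, ty, tz, wx, wy, wz, tx, ty, tz, wx, wy, wz, ...]. A call has 1 to 20 rows; each row shifts and turns the commanded pose from where the row before left it, along the tool's axes as they then stand; what a row does not reach is not made up. A row lasts 1/12 s, in which the tool goes at most 41.7 mm and 7.16 degrees, less where a joint would pass 70% of its speed; a pose out of reach is approached as far as the arm can. A call with a gripper value outside its range is refused whole. "hand" is the finger opening in cm, from 0 to 8.54, set as the call begins (left out, the last holds). The fingers move at their own pace and stop on an object; "grip_force" is the grip in N (left out, the last holds). Time passes only in rows, so rows that do not move let the fingers close. It gives the time, the measured TCP pose, the force and the opening at its end, in the units of the state.
- sensors.sense(): the state, without advancing time (a new reading comes with each control period).
- snapshot(name): name is "scene" or "top" or "wrist"; returns a dict with "image" (384x512x3 uint8, red, green, blue), "z_map" (384x512 float32, mm along the optical axis (not along the pixel's ray), 0 where there is no reading), "camera_matrix" (3x3 intrinsics, pixels), "eye" and "orientation" of the camera in the world; the wrist camera has in their place "mount" (4x4, takes a point from camera to tool coordinates, whose origin is the TCP and whose axes are the tool frame's). Camera axes: x right, y down, z forward; pixel columns grow to the right and rows downward; lengths in mm; the calibration is good to about 2 mm. A picture is of the moment at which its call begins: read the wrist's pose just before it.
- r.hand_in(): hands the job in, once; it reports no verdict.
The state is a dict: "time": time; "joint_pos": joint angles; "qd": joint speeds; "joint_efforts": joint torques, N m; "tool_pos": TCP position; "tcp_rot": TCP orientation; "ft_force": force on the tool from outside, world axes, zero at the start; "wrist_torque": the same for the moment, N m; "finger_gap": finger opening in mm.
Only numpy, scipy, OpenCV 4.12 (cv2) and the standard library are available. Lean on these libraries where they do the work, as an engineer would, in place of code of your own. Each camera call takes 0.05 s, during which the arm holds its last target.

## Working session

There is one attempt and no reset: what is moved stays moved. The work goes in short steps, Python scripts to look and compute and a tool call to move; the robot and the scene stay as the last step left them, time stands still between calls to the robot, and variables do not carry over. Pictures are saved under pics/ and viewed, and the job is handed in when it is done.

Besides the shell and the picture viewer there is one more tool, called as name(argument=value, ...), one argument or row to a line, values as JSON. drive_tool: Moves the arm, as the interface text tells. Its arguments: {"type":"object","properties":{"moves":{"type":"array","items":{"type":"number"}},"hand":{"type":"number"},"grip_force":{"type":"number"}},"required":["moves"]}

```bash
mkdir -p pics
cat > h.py <<'E'
import numpy as np, cv2
from bench import sensors, snapshot, r
from scipy.spatial.transform import Rotation as R
def snap(n,f=None):
    s=sensors.sense(); d=snapshot(n)
    if f: cv2.imwrite('pics/'+f,d['image'][:,:,::-1])
    if n=='wrist':
        T=np.eye(4);T[:3,:3]=R.from_euler('xyz',s['tcp_rot'],degrees=True).as_matrix();T[:3,3]=s['tool_pos']
        d['T']=T@np.array(d['mount'])
    else:
        T=np.eye(4);o=np.array(d['orientation']);
        T[:3,:3]=o if o.shape==(3,3) else (R.from_euler('xyz',o,degrees=True).as_matrix() if o.size==3 else R.from_quat(o).as_matrix())
        T[:3,3]=d['eye'];d['T']=T
    np.savez('last_%s.npz'%n,image=d['image'],z=d['z_map'],K=d['camera_matrix'],T=d['T'])
    return d
def pt(d,u,v,z=None):
    # z: world plane height, else depth
    K=np.array(d['K']) if 'K' in d else np.array(d['camera_matrix']); zm=d['z'] if 'z' in d else d['z_map']
    ray=np.linalg.inv(K)@[u,v,1]; T=d['T']
    if z is None:
        p=ray*zm[int(round(v)),int(round(u))]; return T[:3,:3]@p+T[:3,3]
    w=T[:3,:3]@ray; return T[:3,3]+w*(z-T[2,3])/w[2]
def cloud(d):
    K=np.array(d['K']);zm=d['z'];h,w=zm.shape
    v,u=np.mgrid[:h,:w];rays=np.stack([u,v,np.ones_like(u)],-1)@np.linalg.inv(K).T
    P=rays*zm[...,None];return P@d['T'][:3,:3].T+d['T'][:3,3]
E
python3 - <<'E'
from h import *
for n in ['scene','top','wrist']:
    d=snap(n,n+'0.png'); print(n,np.round(d['T'],3).tolist(), d['camera_matrix'],d.get('orientation'))
print(sensors.sense())
E
```

```text
scene [[0.674, 0.576, -0.463, 1104.007], [0.739, -0.531, 0.415, -390.803], [-0.007, -0.622, -0.783, 1048.407], [0.0, 0.0, 0.0, 1.0]] [[495.03396352   0.         260.58082793]
 [  0.         495.03396352 192.25620657]
 [  0.           0.           1.        ]] [-141.53790126    0.40050586   47.65151619]
top [[-0.024, -0.996, 0.087, 471.965], [-1.0, 0.026, 0.017, 95.363], [-0.019, -0.087, -0.996, 1167.045], [0.0, 0.0, 0.0, 1.0]] [[408.30986997   0.         259.54835281]
 [  0.         408.30986997 192.50049436]
 [  0.           0.           1.        ]] [-175.02891945    1.10568291  -91.40012566]
wrist [[0.281, -0.919, -0.278, 239.608], [-0.96, -0.269, -0.079, -555.044], [-0.002, 0.289, -0.957, 373.059], [0.0, 0.0, 0.0, 1.0]] [[306.85233184   0.         252.5522743 ]
 [  0.         306.85233184 193.03807293]
 [  0.           0.           1.        ]] None
{'time': 0.15, 'joint_pos': array([-7.85767177e+01,  7.50587988e+00,  8.53144860e+01,  8.07525366e-04,
        8.72602929e+01, -4.89168387e+00]), 'qd': array([ 0.11672704, -0.1885476 , -0.25027763,  0.03665945,  0.05822331,
       -0.08819675]), 'joint_efforts': array([ 9.96811505e-04, -5.70063865e+01, -5.01157880e+01, -3.19626088e-04,
        9.61302663e-03,  2.99661019e-05]), 'tool_pos': array([ 168.50353087, -575.39465465,  208.98241725]), 'tcp_rot': array([-95.46459395,  89.91933719, 100.85033308]), 'ft_force': array([ 0.08107476, -0.237642  ,  0.07168831]), 'wrist_torque': array([-0.03352956, -0.00389313, -0.04272388]), 'finger_gap': 85.50180455354621}
```

```bash
python3 -c "
import cv2
for n in ['top','scene']:
    i=cv2.imread('pics/%s0.png'%n); cv2.imwrite('pics/%s0b.png'%n,cv2.resize(i,(800,600),interpolation=cv2.INTER_CUBIC))"
```

```text
(no output)
```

View pics/top0b.png

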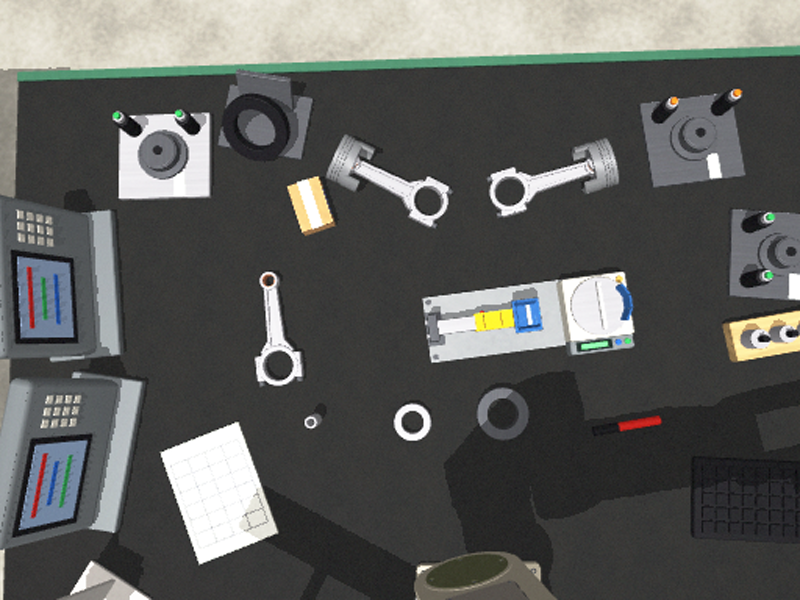

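View pics/scene0b.png

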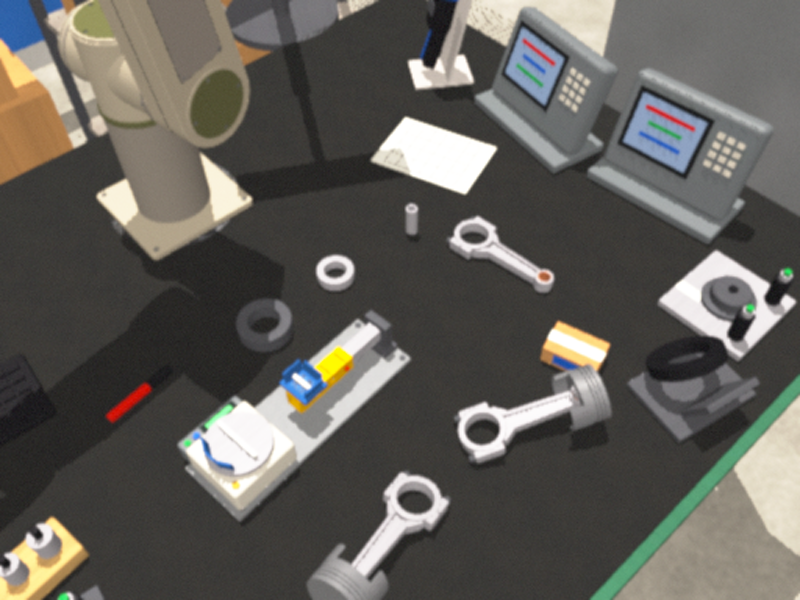

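Run:
```python
from h import *
d=np.load('last_top.npz')
s=.64
for n,u,v,z in [('pl',423,298,10),('pl2',431,362,10),('pan1',599,304,72),('pan',599,304,None),('rest',528,316,82),('red',511,308,48),('bigbore',279,366,24),('smbore',269,281,24),('beam',273,325,16),('beam',273,325,None),('pin',311,421,58),('set',412,422,20),('mast',502,413,28),('pa',429,201,24),('pb',509,191,24),('box',310,205,35)]:
    print(n,np.round(pt(d,u*s,v*s,z),1))
im=d['image'][150:260,130:420][:,:,::-1]
cv2.imwrite('pics/c1.png',cv2.resize(im[:, 130:],None,fx=4.8,fy=4.8,interpolation=cv2.INTER_CUBIC))
```

```text
pl [577.4  83.3  10. ]
pl2 [461.1  72.   10. ]
pan1 [ 553.5 -216.9   72. ]
pan [ 553.3 -216.1   75. ]
rest [535.5 -93.2  82. ]
red [552.3 -70.   48. ]
bigbore [460.7 344.3  24. ]
smbore [614.3 361.4  24. ]
beam [534.8 356.4  16. ]
beam [534.7 355.7  19.1]
pin [365.5 282.3  58. ]
set [356.  108.9  20. ]
mast [368.9 -50.   28. ]
pa [753.3  67.8  24. ]
pb [767.5 -78.2  24. ]
box [749.5 283.5  35. ]
```

View pics/c1.png

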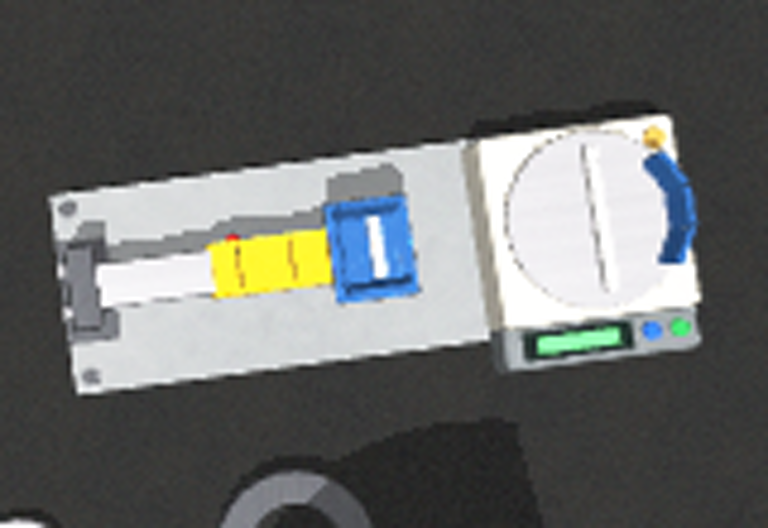

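```bash
cat >> h.py <<'E'
def Rt(yaw_y,sgn=1):
    # tool x down, tool y at world heading yaw_y (deg)
    a=np.radians(yaw_y); y=np.array([np.cos(a),np.sin(a),0]); x=np.array([0,0,-1.]); return np.stack([x,y,np.cross(x,y)],1)
def plan(target,Rtar):
    s=sensors.sense(); R0=R.from_euler('xyz',s['tcp_rot'],degrees=True).as_matrix()
    d=R0.T@(np.array(target)-s['tool_pos'])/10; w=R.from_matrix(R0.T@Rtar).as_rotvec(degrees=True)
    print('R0',np.round(R0,3).tolist(),'shift cm in current tool axes',np.round(d,2),'rot',np.round(w,2))
E
python3 - <<'E'
from h import *
d=snapshot('wrist');print(np.round(d['mount'],3))
plan([470,-80,300],Rt(8)); plan([470,-80,300],Rt(188))
E
```

```text
[[   0.      -0.289    0.957 -164.197]
 [   1.      -0.      -0.       0.249]
 [   0.       0.957    0.289  -73.989]
 [   0.       0.       0.       1.   ]]
R0 [[-0.0, 0.281, -0.96], [0.001, -0.96, -0.281], [-1.0, -0.001, -0.0]] shift cm in current tool axes [ -9.04 -39.09 -42.85] rot [-8.168e+01 -5.000e-02  5.000e-02]
R0 [[-0.0, 0.281, -0.96], [0.001, -0.96, -0.281], [-1.0, -0.001, -0.0]] shift cm in current tool axes [ -9.04 -39.09 -42.85] rot [9.832e+01 5.000e-02 5.000e-02]
```

drive_tool(
  moves=[-0.53,-2.5,-3.05,0,0,0,-0.53,-2.5,-3.05,0,0,0,-0.53,-2.5,-3.05,0,0,0,-0.53,-2.5,-3.05,0,0,0,-0.53,-2.5,-3.05,0,0,0,-0.53,-2.5,-3.05,0,0,0,-0.53,-2.5,-3.05,0,0,0,-0.53,-2.5,-3.05,0,0,0,-0.53,-2.5,-3.05,0,0,0,-0.53,-2.5,-3.05,0,0,0,-0.53,-2.5,-3.05,0,0,0,-0.53,-2.5,-3.05,0,0,0,-0.53,-2.5,-3.05,0,0,0,-0.53,-2.5,-3.05,0,0,0,-0.53,-2.5,-3.05,0,0,0,-0.53,-2.5,-3.05,0,0,0,-0.53,-2.5,-3.05,0,0,0,0,0,0,-6.8,0,0,0,0,0,-6.8,0,0,0,0,0,-6.8,0,0],
)

```text
time: 1.87
tool_pos: [547.0, -21.2, 299.5]
tcp_rot: [-39.7, 90.0, 177.5]
ft_force: [0.0, -0.5, 0.0]
finger_gap: 85.4
```

drive_tool(
  moves=[0,0,0,-6.8,0,0,0,0,0,-6.8,0,0,0,0,0,-6.8,0,0,0,0,0,-6.8,0,0,0,0,0,-6.8,0,0,0,0,0,-6.8,0,0,0,0,0,-6.8,0,0,0,0,0,-6.8,0,0,0,0,0,-6.8,0,0,0,0,0,0,0,0,0,0,0,0,0,0],
)

```text
time: 2.78
tool_pos: [546.7, -22.3, 299.7]
tcp_rot: [-102.6, 90.0, 175.1]
ft_force: [-0.2, 0.2, 0.1]
finger_gap: 85.8
```

Run:
```python
from h import *
d=snap('wrist'); i=d['image'][:,:,::-1]
cv2.imwrite('pics/w1.png',cv2.resize(i,(800,600),interpolation=cv2.INTER_CUBIC))
s=sensors.sense();print(s['time'],s['tool_pos'],s['joint_pos'])
```

```text
2.8333 [546.72720226 -22.25552982 299.73008071] [-7.70105099e+00 -1.85159811e+00  8.56005974e+01  1.34725419e-03
  9.62676999e+01 -1.53694647e+01]
```

View pics/w1.png

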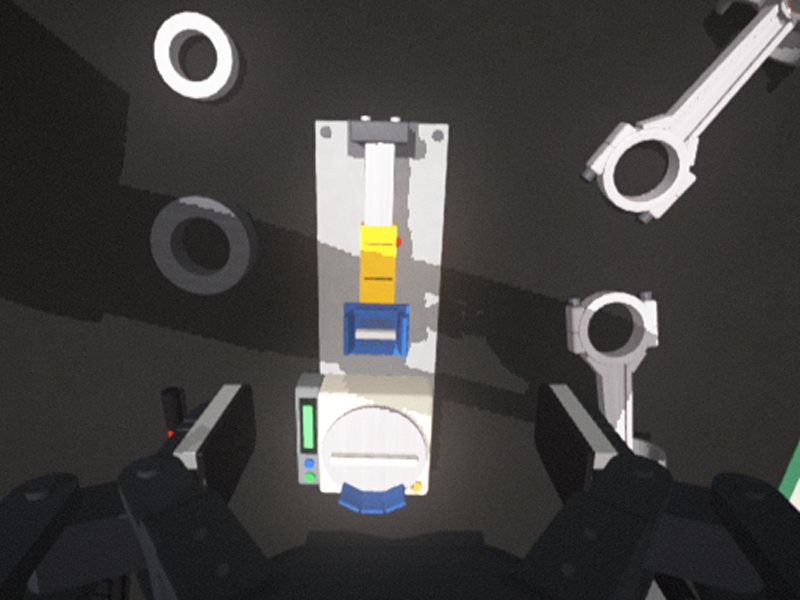

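Run:
```python
from h import *
d=np.load('last_wrist.npz'); i=d['image'][:,:,::-1]
cv2.imwrite('pics/w1a.png',cv2.resize(i[70:235,190:300],None,fx=5,fy=3.6,interpolation=cv2.INTER_CUBIC)[:600])
cv2.imwrite('pics/w1b.png',cv2.resize(i[70:170,195:295],(600,600),interpolation=cv2.INTER_CUBIC))
cv2.imwrite('pics/w1c.png',cv2.resize(i[180:330,180:300],None,fx=4,fy=4,interpolation=cv2.INTER_CUBIC))
```

```text
(no output)
```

View pics/w1b.png

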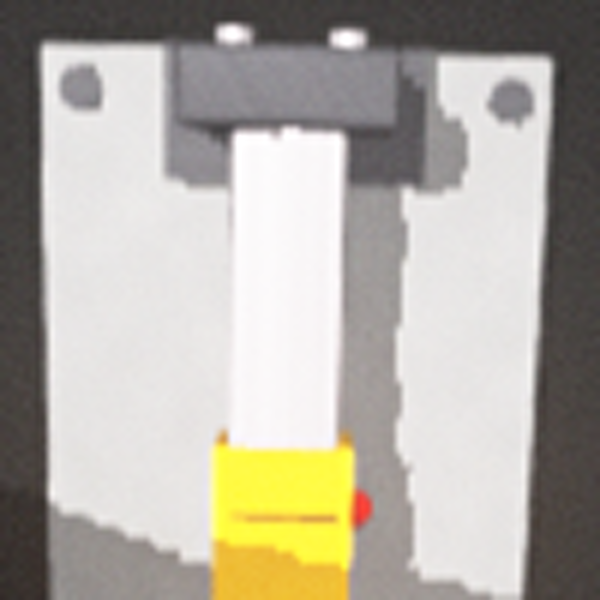

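View pics/w1c.png

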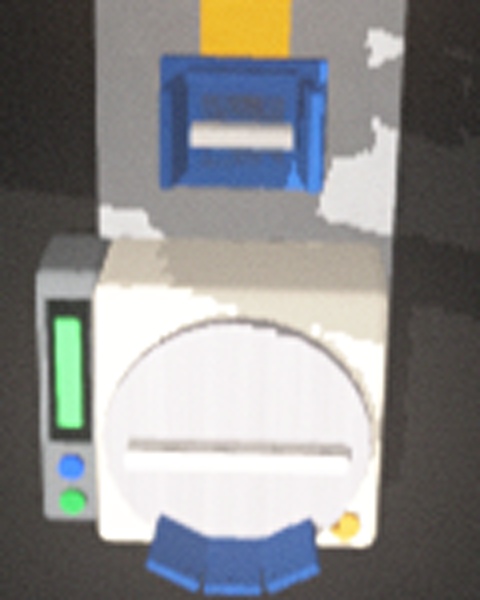

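Run:
```python
from h import *
d=np.load('last_wrist.npz')
def p(u,v,z): q=pt(d,u,v,z);return q
pts={'cl':((202,77.2,10),(-60,195)),'cr':((287.2,79.7,10),(60,195)),'btn':((256.8,154.7,48),(20,95)),
'sl':((231.2,145,63),(-15,110)),'sr':((254.2,145,63),(15,110)),'rest':((240.25,213.75,82),(0,20)),'pan':((239.75,294.5,82),(0,-105)),
'pbl':((180+126/4,180+459/4,82),(-40,-105)),'pbr':((180+350/4,180+461/4,82),(40,-105))}
A=[];B=[]
for n,(a,b) in pts.items():
    q=p(*a);A.append(b);B.append(q[:2]);print(n,q.round(1))
A=np.array(A,float);B=np.array(B)
ca,cb=A.mean(0),B.mean(0);H=(A-ca).T@(B-cb);th=np.arctan2(H[0,1]-H[1,0],H[0,0]+H[1,1])
M=np.array([[np.cos(th),-np.sin(th)],[np.sin(th),np.cos(th)]]);t=cb-M@ca
print('yaw',np.degrees(th),'org',t);print((B-(A@M.T+t)).round(1))
for nm,q in [('sleeve grip',(0,95)),('pan',(0,-105)),('rest2',(0,50))]: print(nm,(M@q+t).round(1))
```

```text
cl [463.4  71.8  10. ]
cr [581.   84.3  10. ]
btn [552.2 -18.9  48. ]
sl [516.9  -8.3  63. ]
sr [546.6  -4.3  63. ]
rest [540.1 -94.3  82. ]
pan [ 554.6 -217.8   82. ]
pbl [ 514.2 -223.7   82. ]
pbr [ 594.5 -213.7   82. ]
yaw 6.199891925823492 org [ 543.09011488 -114.96276442]
[[ 1.  -0.7]
 [-0.6 -1. ]
 [-0.5 -0.6]
 [ 0.6 -1. ]
 [ 0.5 -0.3]
 [-0.8  0.8]
 [ 0.1  1.5]
 [-0.5 -0. ]
 [ 0.3  1.3]]
sleeve grip [532.8 -20.5]
pan [ 554.4 -219.3]
rest2 [537.7 -65.3]
```

Run:
```python
from h import *
plan([532.8,-20.5,29],Rt(6.2))
```

```text
R0 [[-0.0, 0.991, 0.133], [0.0, 0.133, -0.991], [-1.0, -0.0, -0.0]] shift cm in current tool axes [27.07 -1.35 -0.36] rot [ 1.47 -0.01  0.02]
```

drive_tool(
  moves=[0,-1.35,-0.36,1.47,0,0,3,0,0,0,0,0,3,0,0,0,0,0,3,0,0,0,0,0,3,0,0,0,0,0,3,0,0,0,0,0,3,0,0,0,0,0,2,0,0,0,0,0,1,0,0,0,0,0,0,0,0,0,0,0,0,0,0,0,0,0],
)

```text
time: 3.75
tool_pos: [533.1, -20.6, 90.4]
tcp_rot: [-115.7, 90.0, 160.6]
ft_force: [0.4, -0.2, 0.4]
finger_gap: 85.3
```

Run:
```python
from h import *
plan([532.8,-20.5,29],Rt(6.2))
d=snap('wrist'); i=d['image'][:,:,::-1]
cv2.imwrite('pics/w2.png',cv2.resize(i,(800,600),interpolation=cv2.INTER_CUBIC))
```

```text
R0 [[-0.0, 0.994, 0.111], [0.0, 0.111, -0.994], [-1.0, -0.0, -0.0]] shift cm in current tool axes [ 6.14 -0.03 -0.01] rot [ 0.16 -0.    0.  ]
```

View pics/w2.png

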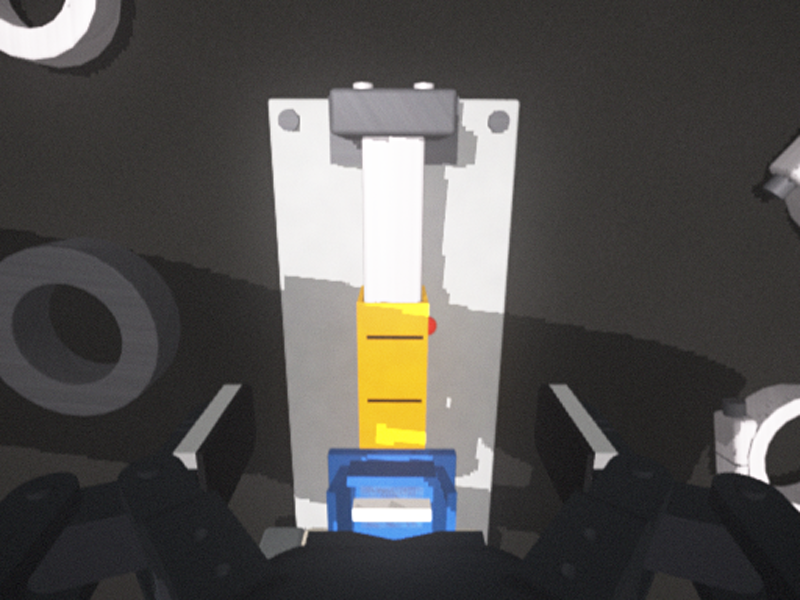

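Run:
```python
from h import *
d=np.load('last_wrist.npz')
s=.64
for n,u,v,z in [('sl',358,300,63),('sr',428,304,63),('btn',437,326,48),('cl',269,100,10),('cr',519,100,10),('rest',392,511,82)]:print(n,pt(d,u*s,v*s,z).round(1))
```

```text
sl [516.4  -6.   63. ]
sr [545.7  -4.5  63. ]
btn [552.7 -18.9  48. ]
cl [463.4  71.5  10. ]
cr [580.9  84.6  10. ]
rest [540.4 -93.6  82. ]
```

drive_tool(
  moves=[2,0,0,0,0,0,2,0,0,0,0,0,1.5,0,0,0,0,0,0.6,0,0,0,0,0,0,0,0,0,0,0,0,0,0,0,0,0],
)

```text
time: 4.3
tool_pos: [534.0, -20.7, 30.4]
tcp_rot: [76.0, 89.9, -7.6]
ft_force: [-0.4, -0.1, 0.5]
finger_gap: 85.1
```

drive_tool(
  moves=[0,0,0,0,0,0,0,0,0,0,0,0,0,0,0,0,0,0,0,0,0,0,0,0,0,0,0,0,0,0,0,0,0,0,0,0,0,0,0,0,0,0,0,0,0,0,0,0,0,0,0,0,0,0,0,0,0,0,0,0],
  hand=2,
  grip_force=45,
)

```text
time: 5.13
tool_pos: [531.9, -20.7, 29.9]
tcp_rot: [-90.8, 89.9, -174.4]
ft_force: [-10.5, 0.2, 15.2]
finger_gap: 28.8
```

Run:
```python
from h import *
s=sensors.sense();print(s['ft_force'],s['finger_gap'],s['tool_pos'])
d=snap('wrist'); i=d['image'][:,:,::-1]
cv2.imwrite('pics/w3.png',cv2.resize(i,(800,600),interpolation=cv2.INTER_CUBIC))
plan([532.8,-20.5,29],Rt(6.2))
```

```text
[-10.47861169   0.19380112  15.24486132] 28.828163800969833 [531.89170676 -20.70145669  29.86717366]
R0 [[-0.002, 0.994, 0.112], [-0.0, 0.112, -0.994], [-1.0, -0.002, -0.0]] shift cm in current tool axes [ 0.09  0.09 -0.01] rot [ 0.25 -0.    0.13]
```

View pics/w3.png

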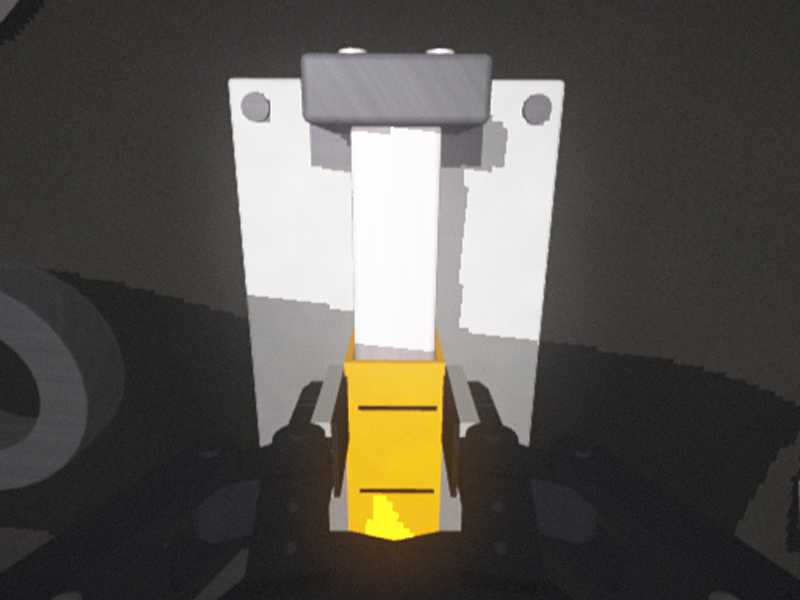

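drive_tool(
  moves=[0,0.05,-0.1,0,0,0,0,0,-0.2,0,0,0,0,0,-0.2,0,0,0,0,0,-0.2,0,0,0,0,0,-0.2,0,0,0,0,0,-0.2,0,0,0,0,0,-0.2,0,0,0,0,0,-0.2,0,0,0,0,0,-0.2,0,0,0,0,0,-0.2,0,0,0],
)

```text
time: 6.02
tool_pos: [530.8, -9.2, 29.6]
tcp_rot: [-13.4, 89.4, -97.0]
ft_force: [-7.0, -39.0, 5.6]
finger_gap: 28.3
```

Run:
```python
from h import *
s=sensors.sense();print(s['ft_force'],s['finger_gap'],s['tool_pos'])
d=snap('wrist'); i=d['image'][:,:,::-1]
cv2.imwrite('pics/w4.png',cv2.resize(i,(800,600),interpolation=cv2.INTER_CUBIC))
```

```text
[ -6.96114418 -38.96403879   5.61375188] 28.30148945612015 [530.75168773  -9.17868646  29.60227342]
```

View pics/w4.png

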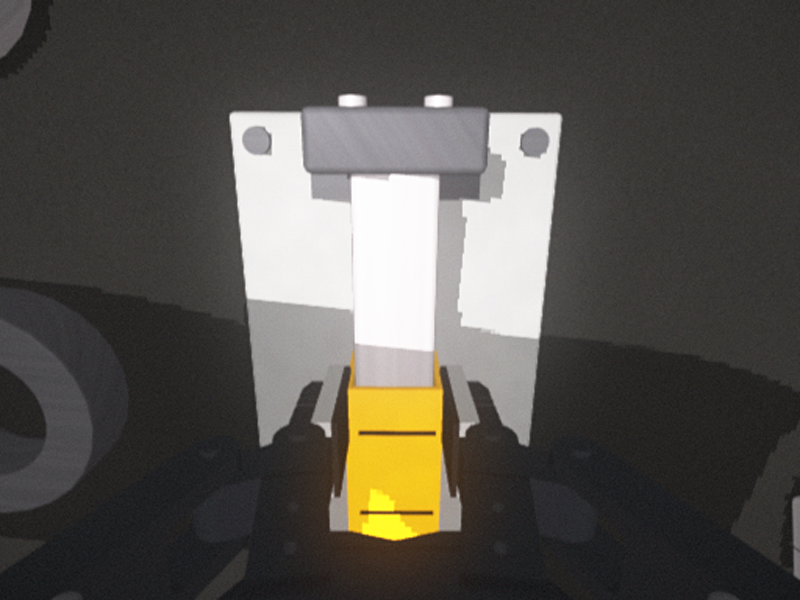

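Run:
```python
from h import *
d=np.load('last_wrist.npz')
s=.64
for n,u,v,z in [('sl',350,388,63),('sr',441,388,63),('cl',230,113,10),('cr',562,114,10),('line',397,433,63)]:
  q=pt(d,u*s,v*s,z); t=np.radians(6.2);e=q[:2]-[543.09,-114.96]; print(n,q.round(1),'rig',(e@[np.cos(t),np.sin(t)]).round(1),(e@[-np.sin(t),np.cos(t)]).round(1))
```

```text
sl [517.   -3.5  63. ] rig -13.9 113.7
sr [ 5.442e+02 -4.000e-01  6.300e+01] rig 13.5 113.8
cl [462.9  72.1  10. ] rig -59.5 194.6
cr [580.5  84.8  10. ] rig 58.8 194.5
line [532.8 -17.3  63. ] rig 0.3 98.2
```

drive_tool(
  moves=[0,0,0,0,0,0,0,0,0,0,0,0,0,0,0,0,0,0,0,0,0,0,0,0,0,0,0,0,0,0],
  hand=6.5,
)

```text
time: 6.48
tool_pos: [531.4, -1.2, 28.9]
tcp_rot: [147.8, 90.0, 64.3]
ft_force: [0.1, -0.3, 0.5]
finger_gap: 65.3
```

Run:
```python
from h import *
s=sensors.sense();print(s['ft_force'],s['finger_gap'],s['tool_pos'])
d=snap('wrist'); i=d['image'][:,:,::-1]
cv2.imwrite('pics/w5.png',cv2.resize(i,(800,600),interpolation=cv2.INTER_CUBIC))
t=np.radians(6.2);p=np.array([543.09,-114.96])+90*np.array([-np.sin(t),np.cos(t)])
plan([*p,27],Rt(6.2))
```

```text
[ 0.05821931 -0.3284282   0.52257904] 65.27236338886466 [531.35891317  -1.19741203  28.91724032]
R0 [[0.0, 0.994, 0.113], [0.0, 0.113, -0.994], [-1.0, 0.0, -0.0]] shift cm in current tool axes [ 0.19 -0.07  2.43] rot [ 0.28 -0.01 -0.  ]
```

View pics/w5.png

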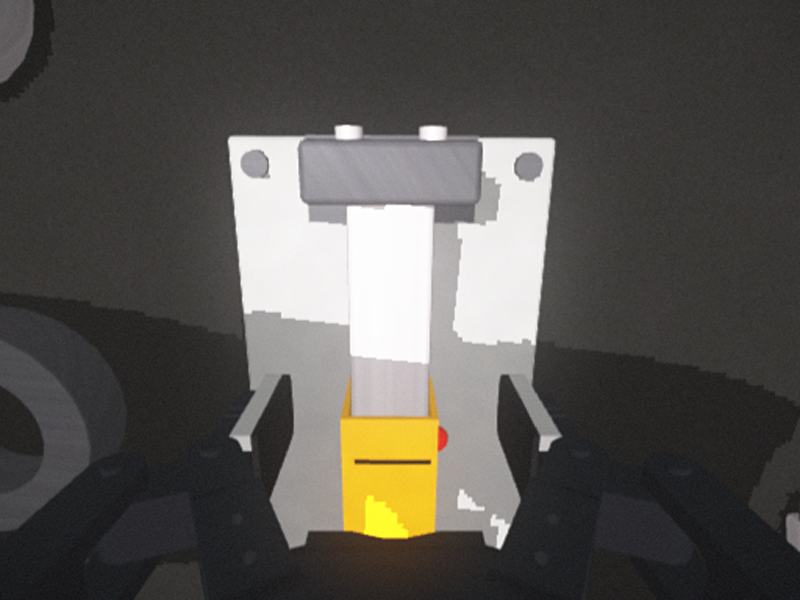

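Run:
```python
from h import *
d=snapshot('wrist');M=np.linalg.inv(np.array(d['mount']));K=np.array(d['camera_matrix'])
for n,p in [('tcp',(0,0,0)),('grasp',(-19,0,0)),('g+y32',(-19,32.5,0)),('tip+y32',(0,32.5,0)),('tip front',(0,32.5,-11)),('g front',(-19,32.5,-11)),('38front',(-38,32.5,-11)),('g back',(-19,32.5,11)),('tip back',(0,32.5,11)),('38back',(-38,32.5,11))]:
    q=M@[*p,1];q=K@q[:3];print(n,(q[:2]/q[2]/.64).round(0))
```

```text
tcp [394. 363.]
grasp [394. 387.]
g+y32 [491. 387.]
tip+y32 [481. 363.]
tip front [483. 335.]
g front [493. 356.]
38front [506. 382.]
g back [489. 416.]
tip back [480. 390.]
38back [501. 448.]
```

Run:
```python
from h import *
d=np.load('last_wrist.npz');m=snapshot('wrist')['mount'];K=d['K'];zm=d['z']
s=.64
for u,v in [(515,380),(525,400),(535,420),(545,435),(505,390),(510,420),(515,450),(275,380),(265,400),(250,425),(285,400),(280,430)]:
    a,b=int(u*s),int(v*s);z=zm[b,a];q=np.array(m)@[*(np.linalg.inv(K)@[a,b,1]*z),1];print((u,v),z.round(0),q[:3].round(1))
i=d['image'][225:345,140:370,::-1];cv2.imwrite('pics/w5c.png',cv2.resize(i,None,fx=3.4,fy=3.4,interpolation=cv2.INTER_CUBIC))
```

```text
(515, 380) 141.0 [-35.9  35.4 -10.8]
(525, 400) 131.0 [-46.8  35.9 -10. ]
(535, 420) 121.0 [-56.9  35.6 -10.2]
(545, 435) 113.0 [-64.7  35.6 -10.6]
(505, 390) 141.0 [-36.3  32.7  -8. ]
(510, 420) 136.0 [-43.6  32.8  -2.4]
(515, 450) 130.0 [-51.3  32.7   2.6]
(275, 380) 140.0 [-37.  -34.6 -11.3]
(265, 400) 129.0 [-48.2 -34.9 -10.8]
(250, 425) 118.0 [-60.4 -35.2 -10.5]
(285, 400) 141.0 [-37.5 -32.1  -5. ]
(280, 430) 136.0 [-44.3 -32.4   0.7]
```

View pics/w5c.png

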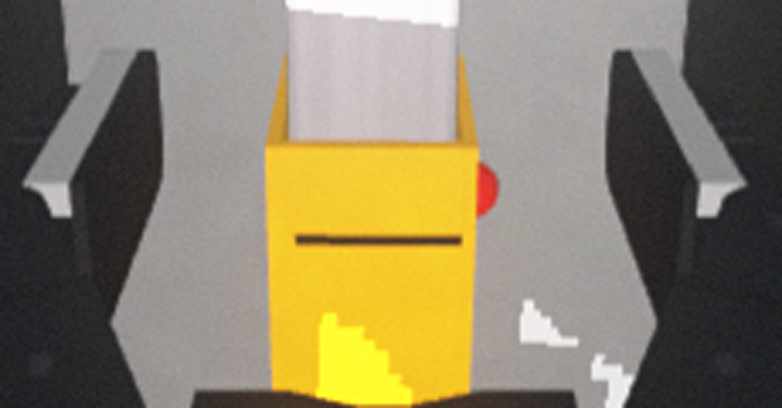

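Run:
```python
from h import *
d=np.load('last_wrist.npz');s=.64
for u,v in [(300,250),(500,250),(390,500),(390,440),(390,170),(600,200),(390,300)]: print((u,v),d['z'][int(v*s),int(u*s)],pt(d,u*s,v*s).round(1))
```

```text
(300, 250) 184.65941 [491.   33.6  10.6]
(500, 250) 185.08688 [567.7  42.2  10.2]
(390, 500) 155.66267 [533.8 -33.5  63.6]
(390, 440) 149.02412 [531.4 -12.2  62.7]
(390, 170) 118.74894 [522.6  68.6  70.8]
(600, 200) 189.0822 [6.057e+02 6.480e+01 5.000e-01]
(390, 300) 138.43253 [526.5  32.2  60. ]
```

drive_tool(
  moves=[0,-0.07,0.9,0.28,0,0,0,0,1.0,0,0,0,0.5,0,0,0,0,0,0.5,0,0,0,0,0,0.4,0,0,0,0,0,0,0,0,0,0,0,0,0,0,0,0,0],
)

```text
time: 7.22
tool_pos: [532.0, -20.4, 14.1]
tcp_rot: [-106.5, 89.9, 169.7]
ft_force: [0.6, -0.8, -0.4]
finger_gap: 64.8
```

Run:
```python
from h import *
s=sensors.sense();print(s['ft_force'],s['finger_gap'],s['tool_pos'])
d=snap('wrist'); i=d['image'][:,:,::-1]
cv2.imwrite('pics/w6.png',cv2.resize(i,(800,600),interpolation=cv2.INTER_CUBIC))
d=snap('scene'); i=d['image'][150:300,140:290,::-1]
cv2.imwrite('pics/s6.png',cv2.resize(i,(600,600),interpolation=cv2.INTER_CUBIC))
```

```text
[ 0.61077917 -0.77064522 -0.40468397] 64.80295455571952 [532.01813457 -20.38780497  14.13658305]
```

View pics/w6.png

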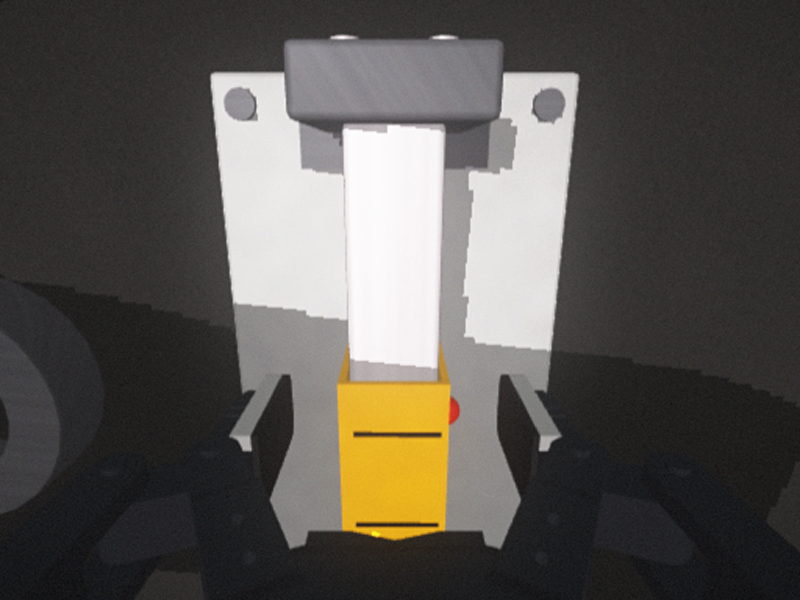

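View pics/s6.png

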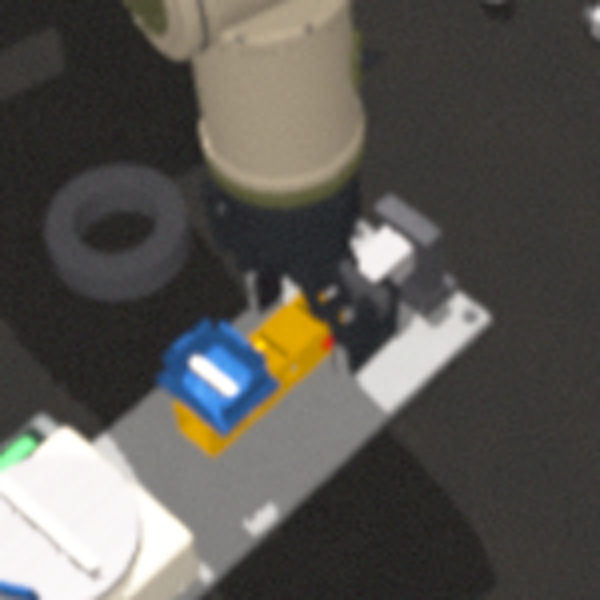

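Run:
```python
from h import *
d=np.load('last_scene.npz');C=cloud(d)
t=np.radians(6.2);E=C[...,:2]-np.array([543.09,-114.96]);rx=E@[np.cos(t),np.sin(t)];ry=E@[-np.sin(t),np.cos(t)]
for u,v in [(330,343),(350,360),(365,375),(375,350),(350,330),(380,320),(345,380),(385,360),(365,365)]:
    a,b=140+u//4,150+v//4; print((u,v),rx[b,a].round(1),ry[b,a].round(1),C[b,a,2].round(1),d['image'][b,a])
m=(rx>25)&(rx<60)&(ry>60)&(ry<130)&(C[...,2]>12)
print(m.sum(),ry[m].min(),ry[m].max(),C[...,2][m].min(),rx[m].min())
z=C[...,2][m];o=np.argsort(z)[:12];print(np.c_[rx[m],ry[m],z][o].round(1))
```

```text
(330, 343) 15.8 94.2 52.1 [189  46  30]
(350, 360) 40.0 87.3 62.8 [65 67 68]
(365, 375) 29.1 108.5 13.5 [219 218 214]
(375, 350) 63.5 85.9 100.7 [57 58 60]
(350, 330) 40.5 89.5 94.6 [39 40 43]
(380, 320) 67.1 90.5 127.5 [42 46 48]
(345, 380) 22.1 97.7 9.9 [131 131 131]
(385, 360) 32.5 123.0 13.6 [221 219 218]
(365, 365) 45.2 94.9 54.9 [152 151 149]
3087 60.145095262356264 129.9934612401435 12.002194218638124 25.01848397957302
[[ 48.4  84.6  12. ]
 [ 32.6 101.2  12. ]
 [ 45.1  70.5  12. ]
 [ 41.5 120.6  12. ]
 [ 35.3  80.7  12. ]
 [ 28.9  98.   12. ]
 [ 33.8  71.8  12. ]
 [ 47.2  64.9  12.1]
 [ 53.  119.1  12.1]
 [ 47.3  61.3  12.1]
 [ 54.7  64.1  12.1]
 [ 52.2  84.2  12.1]]
```

drive_tool(
  moves=[0.4,0,0,0,0,0,0,0,0,0,0,0,0,0,0,0,0,0,0,0,0,0,0,0,0,0,0,0,0,0,0,0,0,0,0,0,0,0,0,0,0,0,0,0,0,0,0,0],
  hand=2,
  grip_force=45,
)

```text
time: 7.98
tool_pos: [531.8, -20.5, 11.0]
tcp_rot: [-97.5, 89.9, 178.7]
ft_force: [-5.9, 0.3, 5.5]
finger_gap: 29.6
```

Run:
```python
from h import *
s=sensors.sense();print(s['ft_force'],s['finger_gap'],s['tool_pos'])
d=snap('wrist'); i=d['image'][:,:,::-1]
cv2.imwrite('pics/w7.png',cv2.resize(i,(800,600),interpolation=cv2.INTER_CUBIC))
```

```text
[-5.87922904  0.31970972  5.50052594] 29.60851863818298 [531.80640909 -20.50821532  11.04605664]
```

View pics/w7.png

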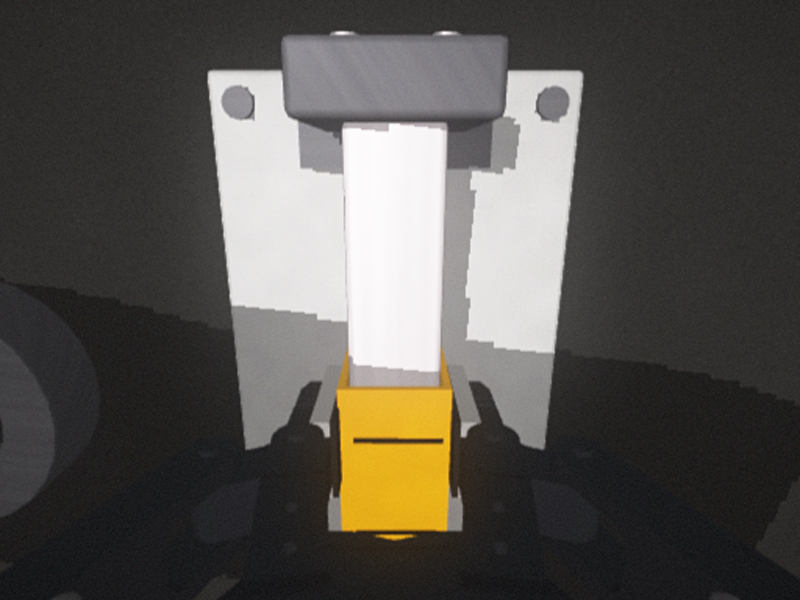

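Gap now reads 29.6 (flush on the 30 mm sleeve). Slide gently along −tool z.

drive_tool(
  moves=[0,0,-0.2,0,0,0,0,0,-0.2,0,0,0,0,0,-0.2,0,0,0,0,0,-0.2,0,0,0,0,0,-0.2,0,0,0,0,0,0,0,0,0],
)

```text
time: 8.53
tool_pos: [530.7, -10.8, 11.0]
tcp_rot: [-82.3, 89.9, -166.1]
ft_force: [-7.2, -0.3, 5.8]
finger_gap: 29.3
```

drive_tool(
  moves=[0,0,-0.25,0,0,0,0,0,-0.25,0,0,0,0,0,-0.25,0,0,0,0,0,-0.25,0,0,0,0,0,-0.25,0,0,0,0,0,-0.2,0,0,0,0,0,-0.15,0,0,0,0,0,-0.15,0,0,0,0,0,-0.15,0,0,0,0,0,-0.15,0,0,0,0,0,0,0,0,0],
)

```text
time: 9.45
tool_pos: [528.5, 9.5, 11.0]
tcp_rot: [-74.3, 89.9, -158.1]
ft_force: [-5.9, -1.9, 5.9]
finger_gap: 29.6
```

Run:
```python
from h import *
s=sensors.sense();print(s['ft_force'],s['finger_gap'],s['tool_pos'])
d=snap('wrist'); i=d['image'][:,:,::-1]
cv2.imwrite('pics/w8.png',cv2.resize(i,(800,600),interpolation=cv2.INTER_CUBIC))
d=snap('scene'); i=d['image'][150:300,140:290,::-1]
cv2.imwrite('pics/s8.png',cv2.resize(i,(600,600),interpolation=cv2.INTER_CUBIC))
```

```text
[-5.94192043 -1.90291207  5.90220802] 29.559672694922856 [528.54023131   9.5151913   11.02789203]
```

View pics/w8.png

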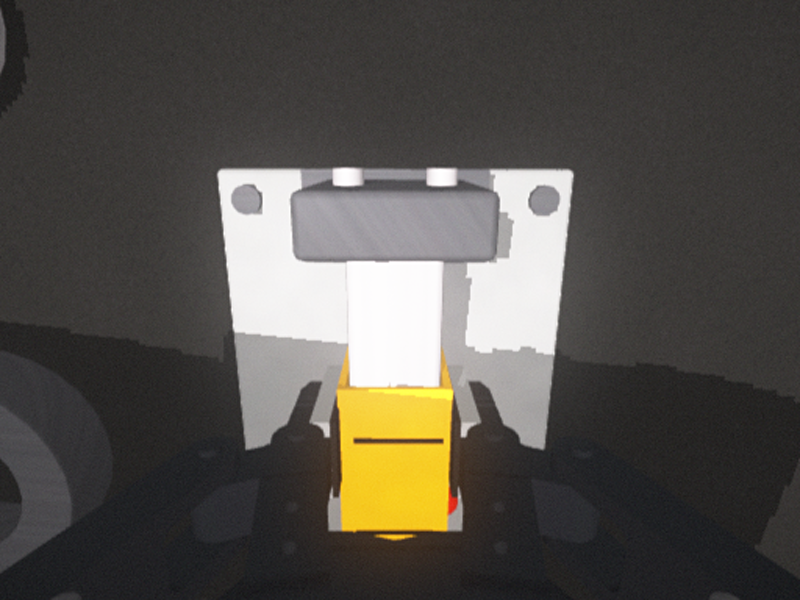

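View pics/s8.png

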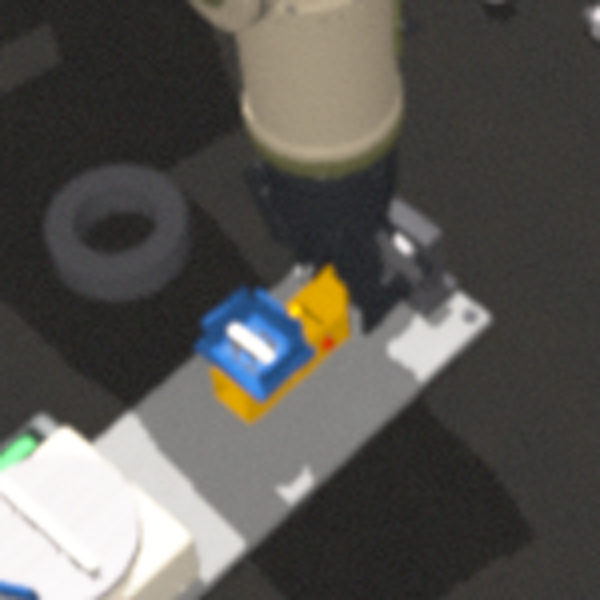

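drive_tool(
  moves=[0,0,-0.2,0,0,0,0,0,0,0,0,0,0,0,0,0,0,0],
)

```text
time: 9.8
tool_pos: [528.5, 10.1, 11.0]
tcp_rot: [-35.7, 89.8, -119.6]
ft_force: [-5.7, -9.0, 4.8]
finger_gap: 29.4
```

drive_tool(
  moves=[0,0,0.2,0,0,0,0,0,0,0,0,0,0,0,0,0,0,0],
)

```text
time: 10.05
tool_pos: [528.6, 9.3, 11.0]
tcp_rot: [-74.3, 89.9, -158.1]
ft_force: [-5.2, -2.9, 4.0]
finger_gap: 29.4
```

Resistance confirms the lock. Release and rise.

drive_tool(
  moves=[0,0,0,0,0,0,0,0,0,0,0,0,0,0,0,0,0,0,0,0,0,0,0,0,-3,0,0,0,0,0,-4,0,0,0,0,0,-4,0,0,0,0,0,-4,0,0,7,0,0,-4,0,0,7,0,0,-4,0,0,7,0,0,-2,0,0,7,0,0,0,0,0,7,0,0,0,0,0,7,0,0,0,0,0,7,0,0,0,0,0,0,0,0],
  hand=7,
)

```text
time: 11.3
tool_pos: [529.5, 9.8, 261.1]
tcp_rot: [134.9, 90.0, 1.8]
ft_force: [0.1, -0.2, -0.1]
finger_gap: 69.9
```

Run:
```python
from h import *
d=snap('top'); i=d['image'][150:260,250:420,::-1]
cv2.imwrite('pics/t9.png',cv2.resize(i,None,fx=4.5,fy=4.5,interpolation=cv2.INTER_CUBIC))
plan([560,350,250],Rt(-83.7))
```

```text
R0 [[0.0, 0.735, -0.678], [0.0, -0.678, -0.735], [-1.0, 0.0, -0.0]] shift cm in current tool axes [  1.09 -20.83 -27.07] rot [40.98 -0.    0.  ]
```

View pics/t9.png

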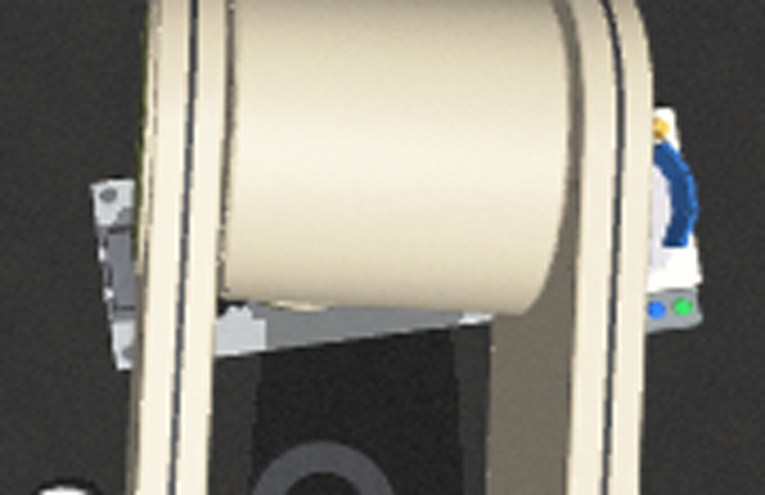

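drive_tool(
  moves=[0.1,-2.3,-3,0,0,0,0.1,-2.3,-3,0,0,0,0.1,-2.3,-3,0,0,0,0.1,-2.3,-3,0,0,0,0.1,-2.3,-3,0,0,0,0.1,-2.3,-3,0,0,0,0.1,-2.3,-3,0,0,0,0.1,-2.3,-3,0,0,0,0.1,-2.3,-3,0,0,0,0,0,0,6.8,0,0,0,0,0,6.8,0,0,0,0,0,6.8,0,0,0,0,0,6.8,0,0,0,0,0,6.8,0,0,0,0,0,6.8,0,0,0,0,0,0,0,0],
)

```text
time: 12.68
tool_pos: [561.1, 348.5, 251.4]
tcp_rot: [18.7, 90.0, -155.0]
ft_force: [-0.3, 1.3, -0.6]
finger_gap: 70.2
```

Run:
```python
from h import *
d=snap('wrist'); i=d['image'][:,:,::-1]
cv2.imwrite('pics/w10.png',cv2.resize(i,(800,600),interpolation=cv2.INTER_CUBIC))
d=snap('top'); i=d['image'][150:260,250:420,::-1]
cv2.imwrite('pics/t10.png',cv2.resize(i,None,fx=4.5,fy=4.5,interpolation=cv2.INTER_CUBIC))
```

```text
(no output)
```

View pics/w10.png

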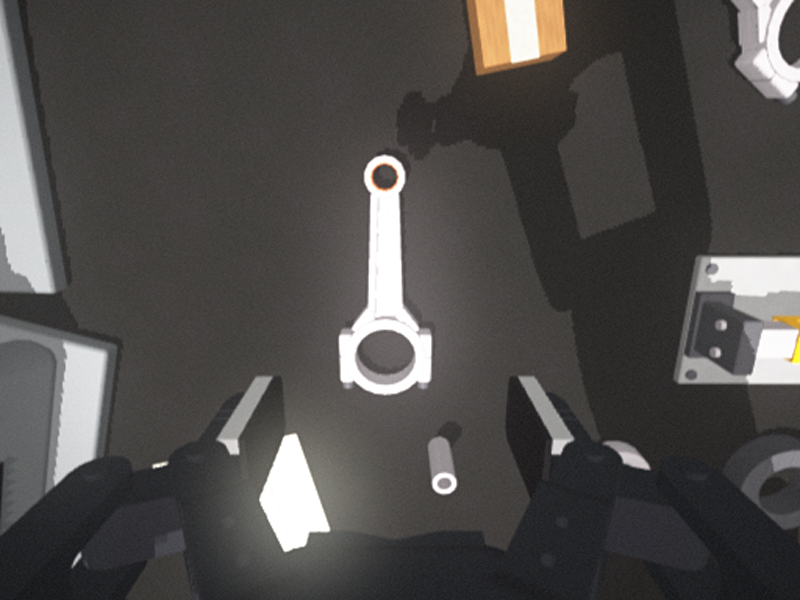

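View pics/t10.png

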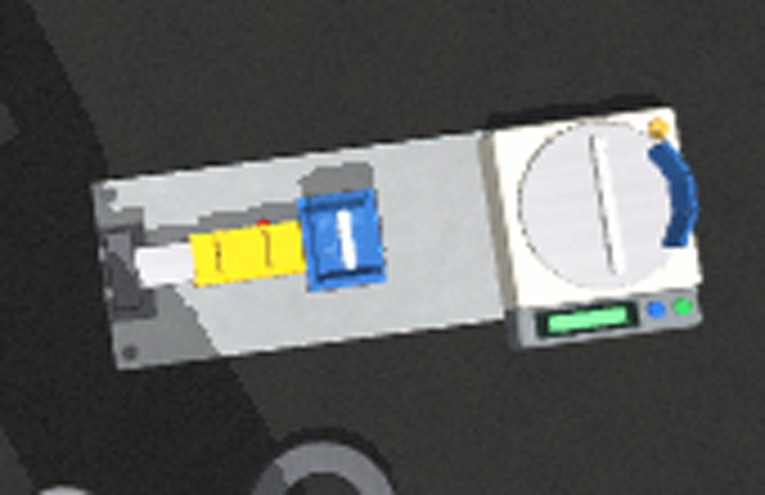

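Run:
```python
from h import *
d=np.load('last_wrist.npz'); i=d['image'][90:260,205:290,::-1]
cv2.imwrite('pics/w10c.png',cv2.resize(i,None,fx=3.5,fy=3.5,interpolation=cv2.INTER_CUBIC))
```

```text
(no output)
```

View pics/w10c.png

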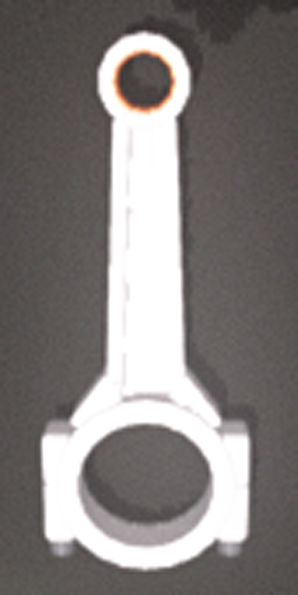

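Run:
```python
from h import *
d=np.load('last_wrist.npz')
b=pt(d,246.6,228,24)[:2];s=pt(d,246.3,112.9,24)[:2]
print(b,s,np.linalg.norm(b-s),np.degrees(np.arctan2(*(s-b)[::-1])))
u=(s-b)/np.linalg.norm(s-b);c=(b+s)/2; g=c+u*(62-77.5); print('grip',g)
plan([*g,60],Rt(np.degrees(np.arctan2(u[1],u[0]))-90))
t=np.load('last_top.npz')
print('rest',pt(t,250+346/4.5,150+239/4.5,82),'pan',pt(t,250+606/4.5,150+203/4.5,82))
C=cloud(d); print([pt(d,uu,vv).round(1) for uu,vv in [(246,170),(246,240),(246,103),(243,150)]])
```

```text
[465.7426551  346.15173184] [618.79787082 362.50361537] 153.92622633358332 6.098149238007183
grip [526.85797163 352.68107835]
R0 [[-0.0, 0.118, -0.993], [-0.0, -0.993, -0.118], [-1.0, 0.0, 0.0]] shift cm in current tool axes [19.16 -0.83  3.34] rot [ 0.67  0.03 -0.01]
rest [533.92413722 -63.97587271  82.        ] pan [ 551.23765297 -217.44211316   82.        ]
[array([545.2, 355.4,  15.5]), array([436.9, 344.4,   1.6]), array([630.4, 364.1,  22.3]), array([571.1, 362.1,  14.6])]
```

drive_tool(
  moves=[0,-0.83,3.34,0.67,0,0,3.5,0,0,0,0,0,3.5,0,0,0,0,0,3.5,0,0,0,0,0,3.5,0,0,0,0,0,3.5,0,0,0,0,0,2.5,0,0,0,0,0,1,0,0,0,0,0,0,0,0,0,0,0,0,0,0,0,0,0],
)

```text
time: 13.62
tool_pos: [527.3, 353.2, 42.6]
tcp_rot: [-149.2, 90.0, 36.7]
ft_force: [0.6, 0.4, 0.6]
finger_gap: 69.9
```

Run:
```python
from h import *
d=snap('wrist'); i=d['image'][:,:,::-1]
cv2.imwrite('pics/w11.png',cv2.resize(i,(800,600),interpolation=cv2.INTER_CUBIC))
plan([526.9,352.7,-19],Rt(-83.9))
```

```text
R0 [[0.002, 0.101, -0.995], [0.001, -0.995, -0.101], [-1.0, -0.001, -0.003]] shift cm in current tool axes [6.31 0.1  0.17] rot [-0.3  -0.15  0.06]
```

View pics/w11.png

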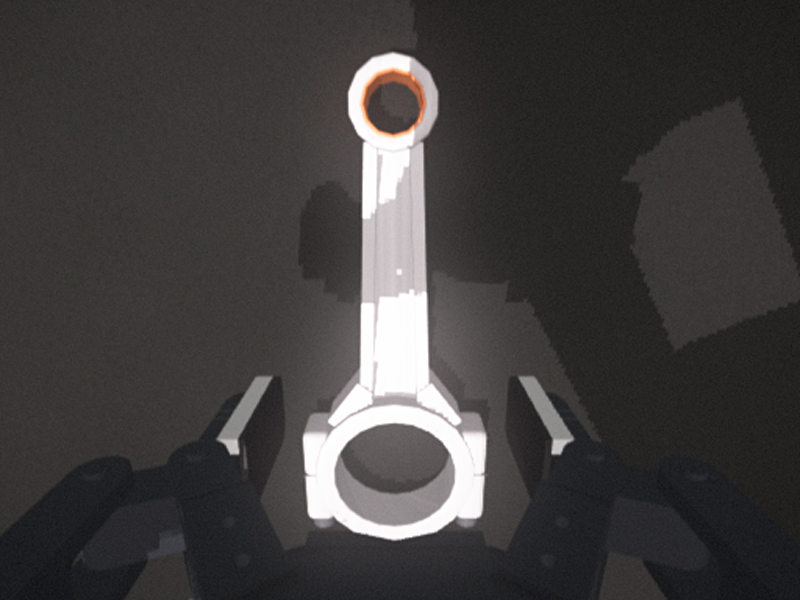

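Run:
```python
from h import *
d=np.load('last_wrist.npz');s=.64
b=pt(d,395*s,472*s,24)[:2];q=pt(d,393*s,103*s,24)[:2]
print(b,q,np.linalg.norm(b-q),np.degrees(np.arctan2(*(q-b)[::-1])))
u=(q-b)/np.linalg.norm(q-b);print((b+q)/2+u*(62-77.5))
print(pt(d,362*s,300*s,20),pt(d,427*s,300*s,20))
```

```text
[467.01222411 346.72564366] [619.02468767 362.96828547] 152.87776976987342 6.098955031458032
[527.60618772 353.20015255]
[544.14715073 368.09267041  20.        ] [546.82951918 341.79959174  20.        ]
```

drive_tool(
  moves=[2,0,0,-0.3,0,0,2,0,0,0,0,0,1,0,0,0,0,0,0.5,0,0,0,0,0,0.5,0,0,0,0,0,0,0,0,0,0,0,0,0,0,0,0,0],
)

```text
time: 14.25
tool_pos: [527.8, 353.4, -17.0]
tcp_rot: [-155.9, 89.9, 30.1]
ft_force: [-0.7, 0.1, -0.3]
finger_gap: 70.0
```

Run:
```python
from h import *
d=snap('scene'); i=d['image'][100:230,250:400,::-1]
cv2.imwrite('pics/s12.png',cv2.resize(i,None,fx=4,fy=4,interpolation=cv2.INTER_CUBIC))
d=snap('wrist'); i=d['image'][:,:,::-1]
cv2.imwrite('pics/w12.png',cv2.resize(i,(800,600),interpolation=cv2.INTER_CUBIC))
m=d['mount'];K=d['camera_matrix'];zm=d['z_map']
for u,v in [(515,380),(505,385),(275,380)]:
    a,b=int(u*.64),int(v*.64);print(zm[b,a],(np.array(m)@[*(np.linalg.inv(K)@[a,b,1]*zm[b,a]),1])[:3])
```

```text
141.24847 [-35.64215085  35.32715328 -11.12054743]
162.80261 [-1.64865235e+01  3.75057757e+01  1.45684987e-03]
141.7814 [-35.17170878 -35.23404537 -10.90848416]
```

View pics/w12.png

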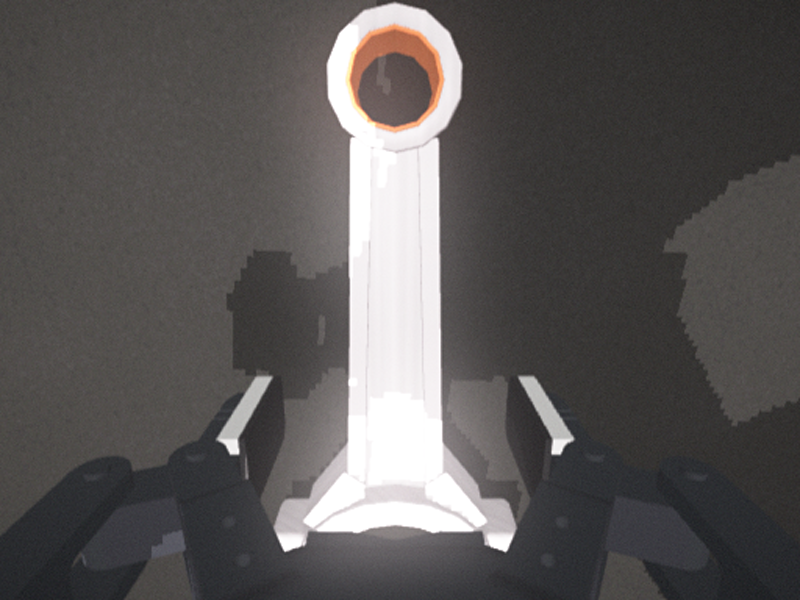

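View pics/s12.png

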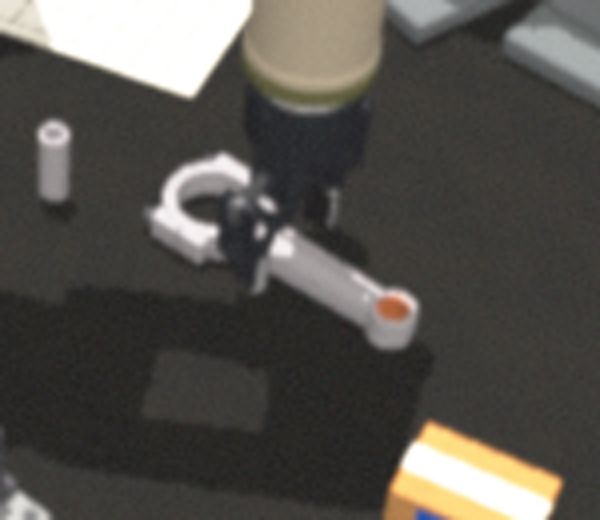

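drive_tool(
  moves=[0.4,0,0,0,0,0,0,0,0,0,0,0,0,0,0,0,0,0,0,0,0,0,0,0,0,0,0,0,0,0,0,0,0,0,0,0,0,0,0,0,0,0,0,0,0,0,0,0,0,0,0,0,0,0],
  hand=1.5,
  grip_force=80,
)

```text
time: 15.1
tool_pos: [527.4, 353.3, -21.3]
tcp_rot: [-150.6, 89.9, 35.4]
ft_force: [-1.5, -0.4, 5.8]
finger_gap: 26.2
```

drive_tool(
  moves=[-0.5,0,0,0,0,0,-1,0,0,0,0,0,-2,0,0,0,0,0,-2,0,0,0,0,0,0,0,0,0,0,0,0,0,0,0,0,0,0,0,0,0,0,0],
)

```text
time: 15.68
tool_pos: [526.4, 352.6, 31.8]
tcp_rot: [24.8, 89.9, -149.2]
ft_force: [-0.2, -0.5, -5.5]
finger_gap: 25.9
```

Run:
```python
from h import *
print(sensors.sense()['wrist_torque'])
d=snap('scene'); i=d['image'][100:230,250:400,::-1]
cv2.imwrite('pics/s13.png',cv2.resize(i,None,fx=4,fy=4,interpolation=cv2.INTER_CUBIC))
d=snap('wrist'); i=d['image'][:,:,::-1]
cv2.imwrite('pics/w13.png',cv2.resize(i,(800,600),interpolation=cv2.INTER_CUBIC))
```

```text
[-0.02683277 -0.11273514  0.03089087]
```

View pics/w13.png

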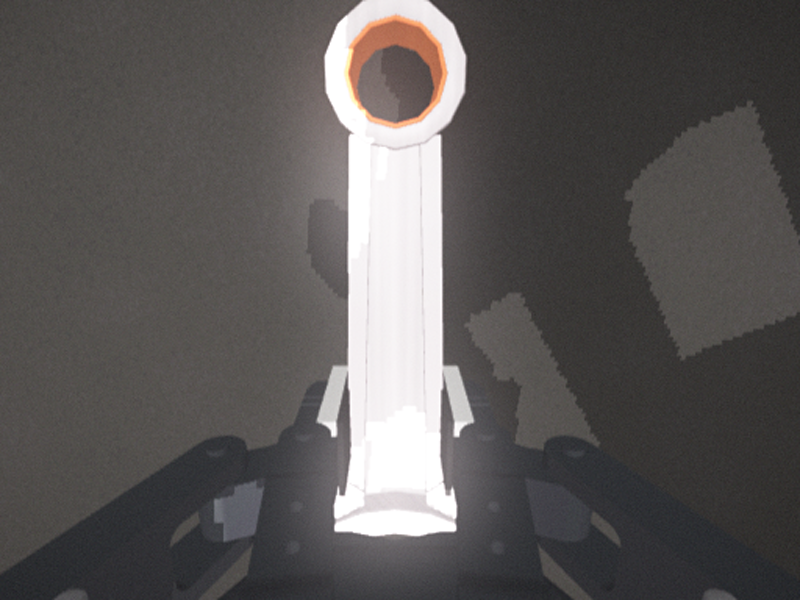

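View pics/s13.png

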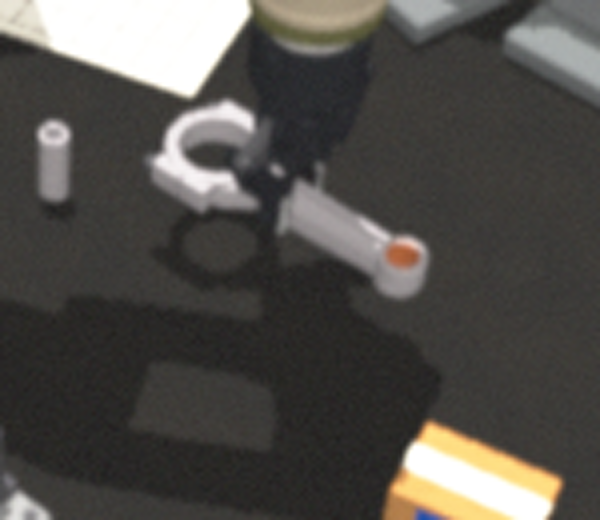

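Run:
```python
from h import *
d=snapshot('wrist');m=np.array(d['mount']);K=np.array(d['camera_matrix']);zm=d['z_map']
h,w=zm.shape;v,u=np.mgrid[:h,:w];P=(np.stack([u,v,np.ones_like(u)],-1)@np.linalg.inv(K).T)*zm[...,None]
P=P@m[:3,:3].T+m[:3,3]
sel=(P[...,0]<-15)&(abs(P[...,1])<20)&(P[...,2]<-15)
Q=P[sel]
print(len(Q))
ring=Q[(Q[:,2]<-75)]
print('ring x',np.percentile(ring[:,0],[1,5,10,50,90]),'y',ring[:,1].min(),ring[:,1].max(),'z',ring[:,2].min(),ring[:,2].max())
top=ring[ring[:,0]<np.percentile(ring[:,0],10)+3];A=np.c_[top[:,1],top[:,2],np.ones(len(top))];print('plane ring',np.linalg.lstsq(A,top[:,0],rcond=None)[0],len(top))
for lo in range(-75,-20,10):
    b=Q[(Q[:,2]>lo)&(Q[:,2]<lo+10)];fl=b[abs(abs(b[:,1])-11.5)<1.2];print(lo,np.median(fl[:,0]).round(2),b[:,1].min().round(1),b[:,1].max().round(1))
s=.64
q=np.linalg.inv(K)@[396*s,71*s,1]
xt=np.percentile(ring[:,0],10)
dirv=m[:3,:3]@q; k=(-45.3-m[0,3])/dirv[0];print('bore center at x=-45.3',m[:3,3]+k*dirv)
```

```text
21287
ring x [-47.52103108 -46.94126291 -46.61904045 -45.54068653 -35.6495794 ] y -16.006695064322702 16.269968832702492 z -107.05118057878623 -75.20188295632802
plane ring [-4.09927171e-04  8.33416791e-03 -4.50433300e+01] 4150
-75 -41.8 -11.0 11.7
-65 -41.7 -11.7 12.0
-55 -41.75 -12.0 12.3
-45 -41.65 -12.3 12.6
-35 -41.69 -12.5 12.8
-25 -103.57 -20.0 20.0
bore center at x=-45.3 [-45.3          0.48194491 -92.5702647 ]
```

drive_tool(
  moves=[-2,0,0,0,0,0,-3,0,0,0,0,0,-3,0,0,-3,0,0,-3,0,0,-5,0,0,-2,0,0,-6,0,0,-1,0,0,-6,0,0,0,0,0,-6,0,0,0,0,0,-6,0,0,0,0,0,-6,0,0,0,0,0,-6,0,0,0,0,0,-6,0,0,0,0,0,-6,0,0,0,0,0,-6,0,0,0,0,0,-6,0,0,0,0,0,-6,0,0,0,0,0,-6,0,0,0,0,0,-6,0,0,0,0,0,-4,0,0,0,0,0,0,0,0],
)

```text
time: 17.42
tool_pos: [526.4, 352.7, 171.4]
tcp_rot: [-69.6, 89.9, -153.4]
ft_force: [-0.8, -0.4, -5.8]
finger_gap: 25.7
```

Run:
```python
from h import *
plan([547.7,-156.6,171],Rt(6.2)); print(sensors.sense()['finger_gap'])
```

```text
R0 [[-0.002, 0.994, 0.108], [-0.001, 0.108, -0.994], [-1.0, -0.002, 0.001]] shift cm in current tool axes [ 0.09 -3.37 50.86] rot [-0.01  0.05  0.12]
25.719886810475387
```

drive_tool(
  moves=[0,-0.21,1.5,0,0,0,0,-0.21,2.5,0,0,0,0,-0.21,3.5,0,0,0,0,-0.21,3.5,0,0,0,0,-0.21,3.5,0,0,0,0,-0.21,3.5,0,0,0,0,-0.21,3.5,0,0,0,0,-0.21,3.5,0,0,0,0,-0.21,3.5,0,0,0,0,-0.21,3.5,0,0,0,0,-0.21,3.5,0,0,0,0,-0.21,3.5,0,0,0,0,-0.21,3.5,0,0,0,0,-0.21,3.5,0,0,0,0,-0.21,2.5,0,0,0,0,-0.21,1.5,0,0,0,0,0,0.86,0,0,0,0,0,0,0,0,0,0,0,0,0,0,0],
)

```text
time: 19.0
tool_pos: [546.6, -155.8, 172.3]
tcp_rot: [-144.8, 89.9, 131.1]
ft_force: [0.1, 1.1, -5.5]
finger_gap: 25.9
```

Run:
```python
from h import *
plan([547.7,-156.6,61],Rt(6.2)); print(sensors.sense()['finger_gap'])
d=snap('wrist'); i=d['image'][:,:,::-1]
cv2.imwrite('pics/w15.png',cv2.resize(i,(800,600),interpolation=cv2.INTER_CUBIC))
```

```text
R0 [[-0.001, 0.995, 0.103], [0.001, 0.103, -0.995], [-1.0, -0.001, -0.001]] shift cm in current tool axes [11.13  0.11  0.1 ] rot [-0.3  -0.06  0.04]
25.859887868065933
```

View pics/w15.png

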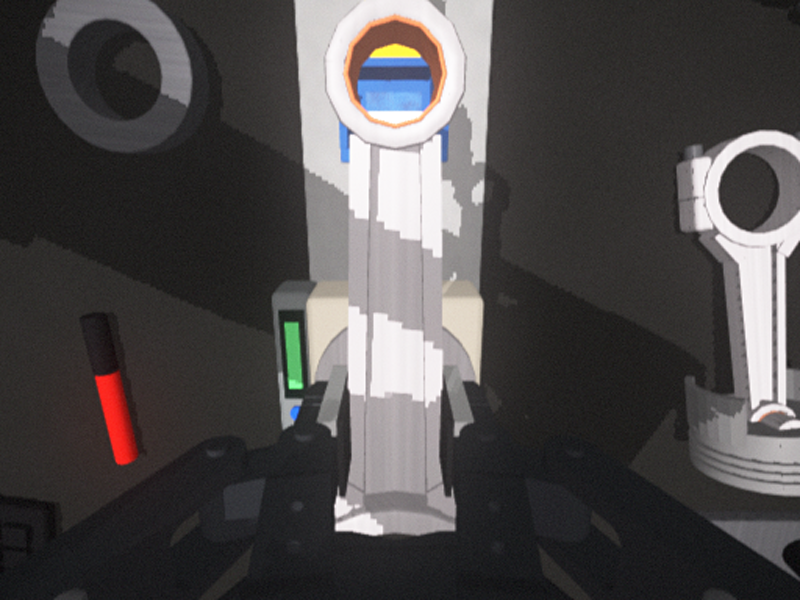

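drive_tool(
  moves=[1,0.1,0.1,-0.3,0,0,2,0,0,0,0,0,2,0,0,0,0,0,2,0,0,0,0,0,1,0,0,0,0,0,0.8,0,0,0,0,0,0,0,0,0,0,0,0,0,0,0,0,0,0,0,0,0,0,0],
)

```text
time: 19.8
tool_pos: [548.9, -157.4, 86.3]
tcp_rot: [63.3, 89.9, -20.4]
ft_force: [0.2, -0.5, -4.9]
finger_gap: 26.0
```

Run:
```python
from h import *
plan([547.7,-156.6,61],Rt(6.2)); print(sensors.sense()['finger_gap'])
d=snap('wrist'); i=d['image'][:,:,::-1]
cv2.imwrite('pics/w16.png',cv2.resize(i,(800,600),interpolation=cv2.INTER_CUBIC))
cv2.imwrite('pics/w16c.png',cv2.resize(i[0:120,180:330],None,fx=5,fy=5,interpolation=cv2.INTER_CUBIC))
d=snap('scene'); i=d['image'][170:330,80:260,::-1]
cv2.imwrite('pics/s16.png',cv2.resize(i,None,fx=3.6,fy=3.6,interpolation=cv2.INTER_CUBIC))
d=snap('top'); i=d['image'][130:260,250:420,::-1]
cv2.imwrite('pics/t16.png',cv2.resize(i,None,fx=4.5,fy=4.5,interpolation=cv2.INTER_CUBIC))
```

```text
R0 [[0.002, 0.994, 0.11], [-0.001, 0.11, -0.994], [-1.0, 0.002, 0.001]] shift cm in current tool axes [ 2.53 -0.12 -0.09] rot [ 0.11  0.06 -0.11]
26.032452161565224
```

View pics/w16.png

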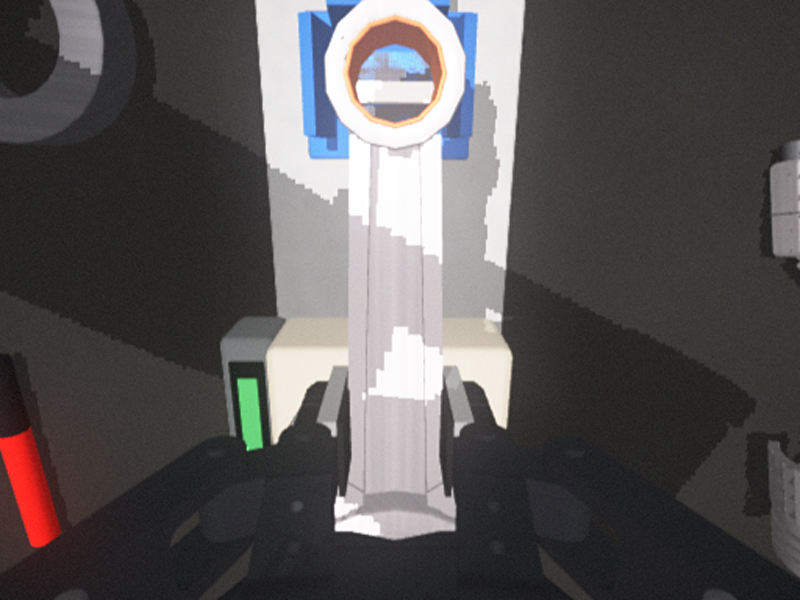

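View pics/s16.png

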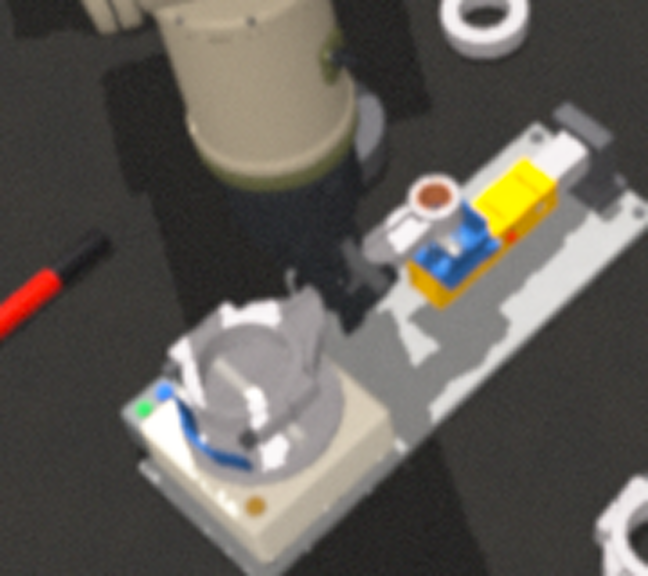

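View pics/w16c.png

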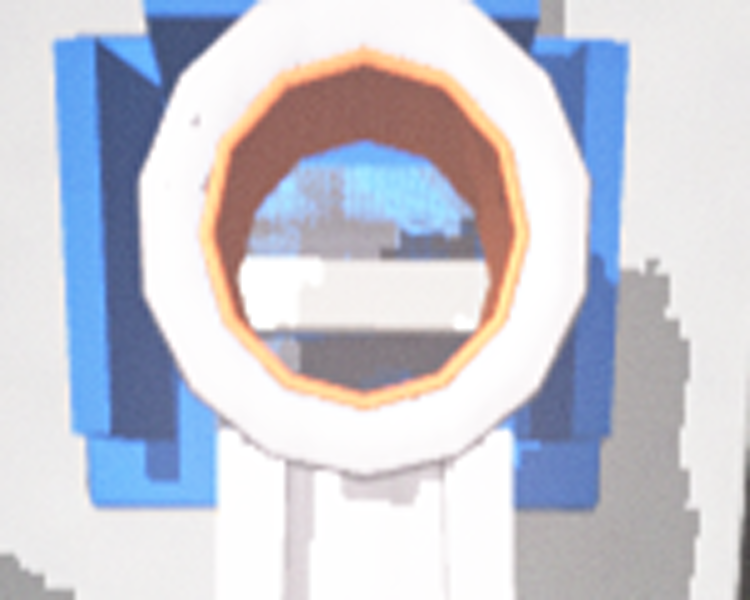

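Run:
```python
from h import *
d=np.load('last_wrist.npz');s=sensors.sense()
RR=R.from_euler('xyz',s['tcp_rot'],degrees=True).as_matrix()
m=np.array(snapshot('wrist')['mount']);T=d['T']@np.linalg.inv(m)
bar=pt(d,180+345/5,293.5/5-.5+.5,82); c1=pt(d,180+55/5,235/5,92);c2=pt(d,180+628/5,235/5,92)
f1=pt(d,180+90/5,505/5,78);f2=pt(d,180+600/5,505/5,78)
Ti=np.linalg.inv(T)
for n,q in [('bar',bar),('c1',c1),('c2',c2),('cm',(c1+c2)/2),('fm',(f1+f2)/2)]:
    print(n,q.round(1),'tool',(Ti@[*q,1])[:3].round(1))
print('tool axis z',T[:3,2],T[:3,3])
# plate edges heading in tool frame
for a,b in [((257,10),(277,300)),((524,10),(505,300))]:
    p=pt(d,a[0]*.64,a[1]*.64,10);q=pt(d,b[0]*.64,b[1]*.64,10);print('edge heading',np.degrees(np.arctan2(*(p-q)[:2][::-1])),(Ti@[*p,1])[:3].round(1),(Ti@[*q,1])[:3].round(1))
# balance housing top edge z=58 front
for a in [(270,320),(510,345)]: print((Ti@[*pt(d,a[0]*.64,a[1]*.64,58),1])[:3].round(1))
```

```text
bar [537.1 -64.4  82. ] tool [  4.2  -1.5 -93.7]
c1 [509.6 -63.5  92. ] tool [ -5.8 -28.7 -97.6]
c2 [563.4 -57.6  92. ] tool [ -5.7  25.3 -97.6]
cm [536.5 -60.6  92. ] tool [ -5.8  -1.7 -97.6]
fm [539.3 -84.8  78. ] tool [  8.2  -1.6 -73.2]
tool axis z [ 1.09975679e-01 -9.93933807e-01  9.68391634e-04] [ 548.90985188 -157.37813001   86.31266037]
edge heading 96.00554055795484 [  76.1  -60.6 -135.7] [ 76.2 -61.3  -1.8]
edge heading 96.52074621045841 [  76.3   57.6 -135.7] [76.4 58.1 -1.7]
[ 28.2 -52.6  -7.3]
[28.4 50.   4.2]
```

drive_tool(
  moves=[0.2,-0.17,-0.1,0,0,0,0.3,0,0,0,0,0,0.5,0,0,0,0,0,0.5,0,0,0,0,0,0.4,0,0,0,0,0,0.2,0,0,0,0,0,0.1,0,0,0,0,0,0,0,0,0,0,0,0,0,0,0,0,0],
)

```text
time: 20.75
tool_pos: [546.2, -156.4, 62.9]
tcp_rot: [65.0, 90.0, -18.7]
ft_force: [-0.1, 0.1, -4.4]
finger_gap: 26.0
```

Run:
```python
from h import *
plan([547.7,-156.6,61],Rt(6.2)); s=sensors.sense();print(s['finger_gap'],s['ft_force'],s['tool_pos'])
d=snap('wrist'); i=d['image'][:,:,::-1]
cv2.imwrite('pics/w17c.png',cv2.resize(i[0:120,180:330],None,fx=5,fy=5,interpolation=cv2.INTER_CUBIC))
d=snap('scene'); i=d['image'][170:330,80:260,::-1]
cv2.imwrite('pics/s17.png',cv2.resize(i,None,fx=3.6,fy=3.6,interpolation=cv2.INTER_CUBIC))
```

```text
R0 [[0.0, 0.994, 0.11], [-0.0, 0.11, -0.994], [-1.0, 0.0, 0.0]] shift cm in current tool axes [0.19 0.15 0.03] rot [ 0.1  0.  -0. ]
26.03096459716195 [-0.13317898  0.06107652 -4.40727052] [ 546.1797588  -156.42806879   62.94109077]
```

View pics/w17c.png

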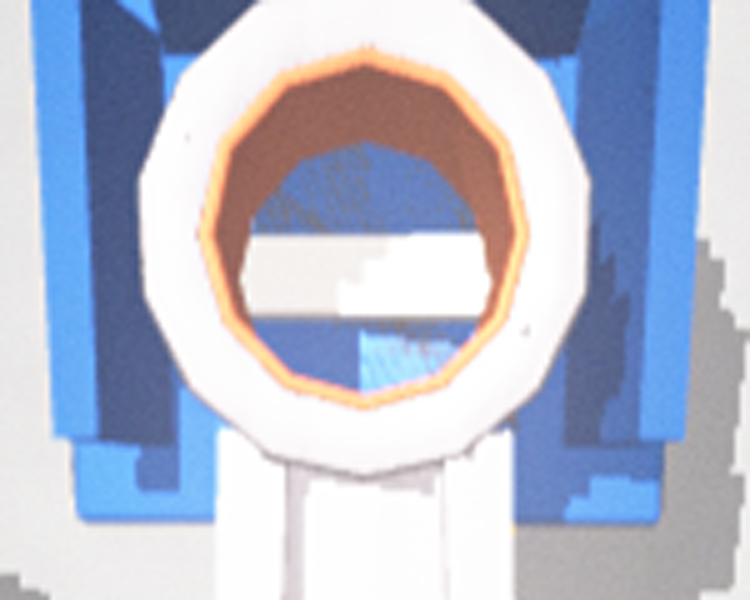

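View pics/s17.png

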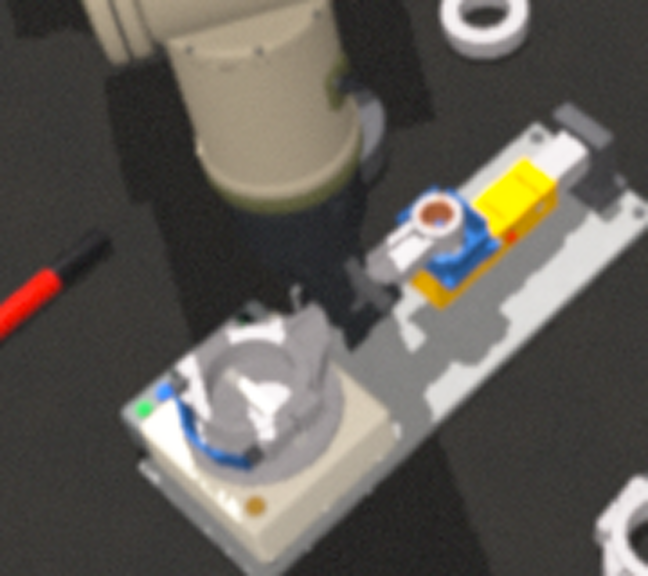

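Run:
```python
from h import *
d=np.load('last_wrist.npz')
m=np.array(snapshot('wrist')['mount']);T=d['T']@np.linalg.inv(m);Ti=np.linalg.inv(T)
for n,u,v,z in [('bar',370,276,82),('barfar',370,233,82),('barnear',370,320,82)]: print(n,(Ti@[*pt(d,180+u/5,v/5,z),1])[:3].round(1))
for n,u,v,z in [('rimfar_under',366,143,84.4)]: print(n,(Ti@[*pt(d,180+u/5,v/5,z),1])[:3].round(1))
for u in (35,78,660,710): print(u,(Ti@[*pt(d,180+u/5,60,90),1])[:3].round(1))
```

```text
bar [-19.1   1.  -92.3]
barfar [-19.1   1.  -95.7]
barnear [-19.1   1.  -88.8]
rimfar_under [ -21.5    0.6 -102.2]
35 [-27.1 -26.7 -89.5]
78 [-27.1 -23.2 -89.5]
660 [-27.1  24.9 -89.4]
710 [-27.1  29.  -89.4]
```

drive_tool(
  moves=[0.05,0.04,0,0,0,0,0.05,0,0,0,0,0,0.05,0,0,0,0,0,0.05,0,0,0,0,0,0,0,0,0,0,0,0,0,0,0,0,0],
)

```text
time: 21.4
tool_pos: [546.4, -156.4, 60.9]
tcp_rot: [-113.8, 90.0, 162.5]
ft_force: [-1.2, 0.2, -3.6]
finger_gap: 26.0
```

drive_tool(
  moves=[0.04,0,0,0,0,0,0.03,0,0,0,0,0,0,0,0,0,0,0,0,0,0,0,0,0],
)

```text
time: 21.73
tool_pos: [546.6, -156.4, 60.5]
tcp_rot: [65.7, 90.0, -18.0]
ft_force: [-1.5, 1.1, -1.6]
finger_gap: 26.3
```

drive_tool(
  moves=[0.04,0,0,0,0,0,0,0,0,0,0,0,0,0,0,0,0,0],
)

```text
time: 21.98
tool_pos: [546.6, -156.4, 60.3]
tcp_rot: [54.9, 90.0, -28.8]
ft_force: [-2.1, 1.4, 3.0]
finger_gap: 25.9
```

drive_tool(
  moves=[0,0,0,0,0,0,0,0,0,0,0,0,0,0,0,0,0,0,0,0,0,0,0,0,0,0,0,0,0,0],
  hand=5.5,
  grip_force=20,
)

```text
time: 22.4
tool_pos: [546.6, -156.4, 59.9]
tcp_rot: [66.3, 90.0, -17.4]
ft_force: [-0.5, -0.4, 0.4]
finger_gap: 55.1
```

Run:
```python
from h import *
s=sensors.sense();print(s['finger_gap'],s['ft_force'],s['tool_pos'])
d=snap('wrist'); i=d['image'][:,:,::-1]
cv2.imwrite('pics/w18.png',cv2.resize(i,(800,600),interpolation=cv2.INTER_CUBIC))
```

```text
55.07985279256812 [-0.50042947 -0.36443522  0.37857597] [ 546.64953722 -156.42911674   59.85786613]
```

View pics/w18.png

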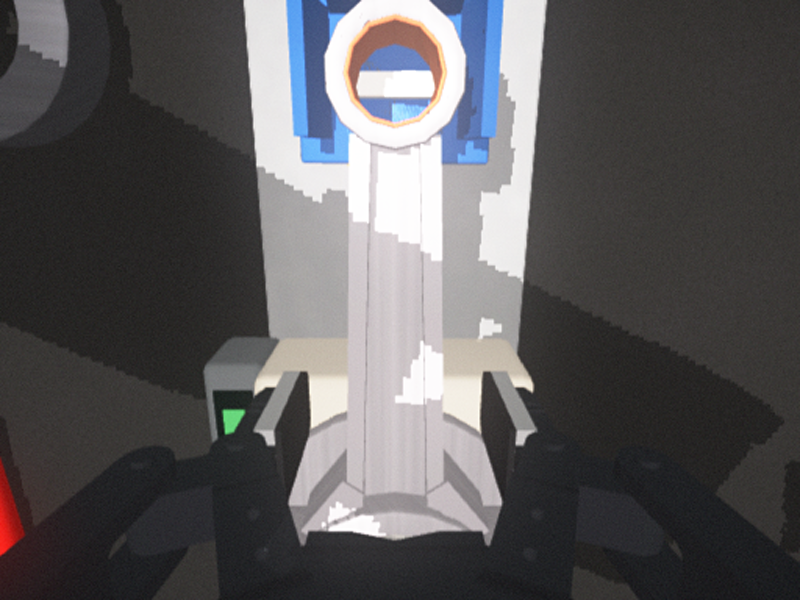

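Released, the rod stayed put. Rise straight up and look.

drive_tool(
  moves=[-0.5,0,0,0,0,0,-1,0,0,0,0,0,-2,0,0,0,0,0,-3,0,0,0,0,0,-3,0,0,0,0,0,-3,0,0,0,0,0,-3,0,0,0,0,0,-3,0,0,0,0,0,0,0,-3,0,0,0,0,0,-3,0,0,0,0,0,-3,0,0,0,0,0,-3,0,0,0,0,0,0,0,0,0,0,0,0,0,0,0],
)

```text
time: 23.62
tool_pos: [533.4, -35.7, 246.1]
tcp_rot: [73.7, 89.9, -9.9]
ft_force: [0.5, -0.3, 0.3]
finger_gap: 55.0
```

Run:
```python
from h import *
d=snap('wrist'); i=d['image'][:,:,::-1]
cv2.imwrite('pics/w19.png',cv2.resize(i,(800,600),interpolation=cv2.INTER_CUBIC))
d=snap('scene'); i=d['image'][170:330,80:260,::-1]
cv2.imwrite('pics/s19.png',cv2.resize(i,None,fx=3.6,fy=3.6,interpolation=cv2.INTER_CUBIC))
```

```text
(no output)
```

View pics/w19.png

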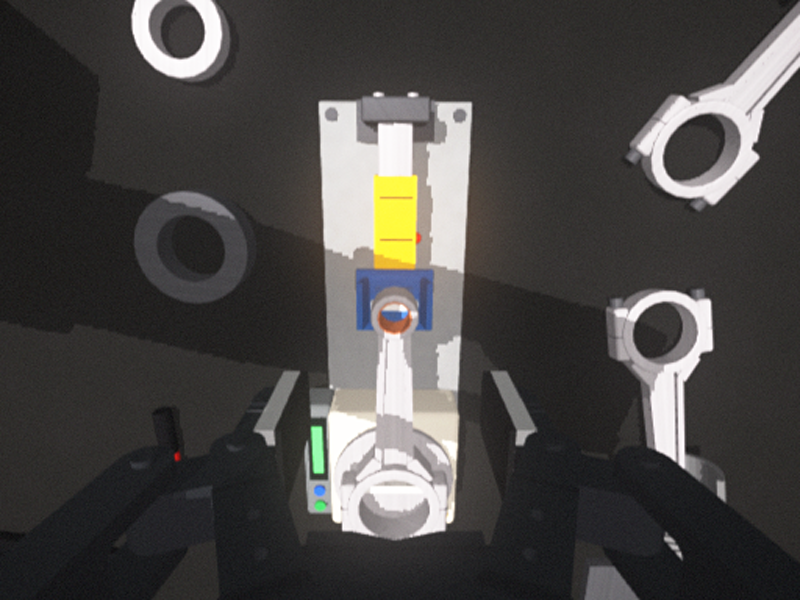

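View pics/s19.png

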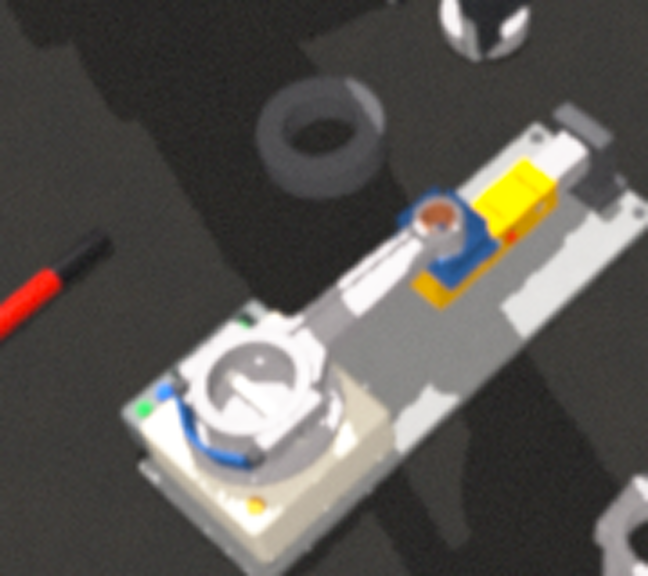

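Run:
```python
from h import *
d=np.load('last_wrist.npz');s=.64
b=pt(d,393*s,503*s,106);q=pt(d,396*s,316*s,106);print('big',b,'small',q,np.linalg.norm(b-q))
t=np.radians(6.2)
for p in (b,q):
    e=p[:2]-[543.09,-114.96];print('rig',e@[np.cos(t),np.sin(t)],e@[-np.sin(t),np.cos(t)])
e=pt(d,418*s,239*s,48)[:2]-[543.09,-114.96];print('btn rig',e@[np.cos(t),np.sin(t)],e@[-np.sin(t),np.cos(t)])
c=np.load('last_scene.npz');C=cloud(c);e=C[...,:2]-np.array([543.09,-114.96]);rx=e@[np.cos(t),np.sin(t)];ry=e@[-np.sin(t),np.cos(t)];z=C[...,2]
m=(abs(rx)<45)&(ry>-150)&(ry<72)&(z>102)&(z<112)
rb=m&(np.abs(np.hypot(rx,ry+105)-31)<4);rs=m&(np.abs(np.hypot(rx,ry-50)-14)<3)
print(np.median(z[rb]),rb.sum(),np.median(z[rs]),rs.sum())
```

```text
big [ 552.66001888 -212.91227742  106.        ] small [538.01147484 -63.89837007 106.        ] 149.7321756612722
rig -1.0647393566470358 -98.41290689705012
rig 0.4658024487706703 51.3114460654521
btn rig 17.195346231336895 93.57608927983074
107.26661187279603 300 107.26808858433299 74
```

drive_tool(
  moves=[-1,0,-3,0,0,0,-1,0,-3,0,0,0,0,0,0,0,0,0,0,0,0,0,0,0],
)

```text
time: 24.05
tool_pos: [527.3, 22.5, 265.9]
tcp_rot: [72.5, 89.9, -11.1]
ft_force: [0.3, -1.0, -0.4]
finger_gap: 55.2
```

Run:
```python
from h import *
d=snap('wrist'); i=d['image'][100:340,170:330,::-1]
cv2.imwrite('pics/w20.png',cv2.resize(i,None,fx=2.5,fy=2.5,interpolation=cv2.INTER_CUBIC))
```

```text
(no output)
```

View pics/w20.png

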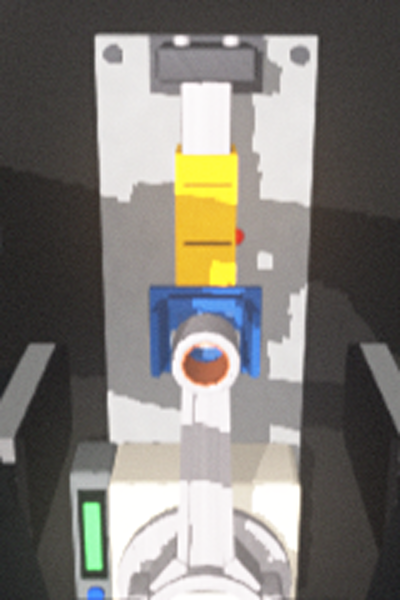

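```bash
python3 -c "
from bench import r
print(r.hand_in())"
```

```text
the job is handed in; nothing more can be done
None
```

The rig is set for the bare rod, the rod is lying on it and released, and the job was handed in at about 24 s; no verdict was reported.

- **Sleeve:** My first pinch was too high, because at that opening the finger ends sit about 27 mm behind the stated TCP. The grip slipped and the button stayed in the first hole. I gripped again 19 mm lower and slid the sleeve one hole, about 30 mm. A push beyond that met resistance (9 N), and the pictures show the red button standing out of the second hole.
- **Rod:** I picked up the rod at its grip point, and it hung level to within about 0.5°. I lowered it until the force reading showed it was bearing. The estimated peak load was about 8 to 9 N, well under the 35 N limit. It did not move when I let go, and I then backed the arm away.
- **Last checks:**
  - The tops of both ends read the same height, 107.3 mm against an expected 106 mm.
  - The small end is about 1.4 mm from the middle of its bar.
  - The other parts in view look unmoved. I did not measure them.
- **Disagreement:** My direct reading of the big end was about 6.6 mm off along the rig, within the 8 mm limit. The gripper hid part of the ring, and the same reading made the rod only 150 mm long. From the small end, the rod's heading and its 155 mm length, the big end should be within about 1 to 2 mm of its bar. The final picture cut off the big end, so I could not confirm this directly.

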